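Find and prick the balance point of a feeder level arm

ROBOT

A 6-joint arm with a two-finger parallel gripper is mounted at the origin on a cart in front of the work surface, level with it; the furniture and walls round the work are solid. World frame = base frame: x ahead of the robot, y to its left, z up, the work surface at z = 0. Lengths are in mm, angles in rad, forces in N, time in s.
With the tool pointing down it reaches from about 250 to 800 mm from the base axis. Payload 8.5 kg.
Tool frame: the origin (TCP) lies on the centre line of the jaws, within the pads' length; the fingertips stand 11 mm ahead of it and the grasp point (between the pads) lies 8 mm behind it (robot.finger_overhang is the z of the fingertips in the tool frame, in mm); z points along the fingers, x is the direction in which the jaws open and shut, and the axes are right-handed (so a half turn about z gives the same grasp; the last joint's range is limited). The gripper opens to 85 mm and grips with 20 to 120 N. Pads are 22 mm wide; open, the fingers measure 114 mm over their backs; the gripper's body (76 mm by 85 mm) begins 54 mm behind the grasp point. The pads swing forward as they close: fully open they stand 13 mm farther back than shut.
Start: joints at [1.25, 0.238, -0.013, 1.319, 0, 1.571], TCP at [165.531, 498.176, 242.276] pointing down, gripper open.
Joint ranges: [-2.66, 2.66], [-1.03, 1.9], [-1.14, 1.46], [-1.82, 2.27], [-1.45, 1.34], [-3.14, 3.14]. Speed limits (rad/s): [2.22, 2.22, 2.79, 3.14, 3.14, 3.14].

INTERFACE

Orientations are given as a rotation vector (axis times angle).
In Python, from bench import robot gives the robot as it stands. The module is installed in compiled form; this text tells all that it offers.
- The arm moves only by the shell command python3 -m pendant 'ROWS' [FORCE]. ROWS is text: rows parted by semicolons, each of 7 numbers parted by spaces: the turn, a rotation vector about the tool's x, y, z in rad, then the shift along the tool's x, y, z in mm, then the closure in counts, from 0 (fully open) to 255 (shut). A call has exactly 5 rows; each row shifts and turns the pose as measured when the row begins, along the tool's axes as they then stand; what a row does not reach is not made up. A row lasts 1/10 s, in which the tool goes at most 50 mm and 8.59 degrees, less where a joint would pass 70% of its speed; a pose out of reach is approached as far as the arm can. A call is refused whole if a number of a shift passes 50 or a number of a turn 0.15, either way. A call with a gripper value outside its range is refused whole. The fingers move at their own pace and stop on an object; FORCE is the grip in N (left out, the last holds). Time passes only in rows, so rows that do not move let the fingers close, or fill a call up. It gives the time, the measured TCP pose, the force and the opening at its end, in the units of the state.
- robot.sense(): the state, without advancing time (a new reading comes with each control period).
- robot.capture(name): name is "scene" or "top" or "wrist"; returns a dict with "image" (384x512x3 uint8, blue, green, red), "K" (3x3 intrinsics, pixels), "k1" (the pictures are not rectified: a ray, as slopes to the right and down, at radius r is drawn at 1 + k1 r^2 times it, then the intrinsics apply), "extrinsics" (4x4, takes a point from camera to world coordinates); the wrist camera has in their place "hand_eye" (4x4, takes a point from camera to tool coordinates, whose origin is the TCP and whose axes are the tool frame's). Camera axes: x right, y down, z forward; pixel columns grow to the right and rows downward; lengths in mm; the calibration is good to about 2 mm. A picture is of the moment at which its call begins: read the wrist's pose just before it. There is no depth.
- robot.hand_in(): hands the job in, once; it reports no verdict.
The state is a dict: "time_s": time; "joints": joint angles; "qd": joint speeds; "joint_torque": joint torques, N m; "eef_pos": TCP position; "tcp_rot": TCP orientation; "contact_force": force on the tool from outside, world axes, zero at the start; "torque": the same for the moment, N m; "width": finger opening in mm.
Only numpy, scipy, OpenCV 4.12 (cv2) and the standard library are available. Lean on these libraries where they do the work, as an engineer would, in place of code of your own. Each camera call takes 0.05 s, during which the arm holds its last target.

TASK

The new level arm for the feeder bowl needs its pivot hole at its balance point. Push the arm gently by its ends along the knife edge of the balancing stand, without gripping it, until it floats level on the edge by itself; then press the spring punch above the edge down onto it, firmly but not hard, to prick the spot, and leave the arm floating level with the punch back up.

Things in the scene. Friction and masses are not known exactly. Their poses are not given: they have to be found in the camera images.
- stand: Balancing stand, fixed to the table: grey base plate 125 x 124 x 12 mm. Origin: on the table straight below the middle of the knife edge; z up; y is the way in which the level arm lies and slides; x points to the stand's 18 mm column at x = +58 mm, whose bracket at z = 142 to 156 mm reaches over the edge to carry the punch.
- fork_pos (a point): Middle of the slot floor of the stand's fork at y = +40 mm, 98 mm above the table; the other fork is its mirror image at y = -40 mm. Both steel, 8 mm thick along y, slot 20 mm wide for the 16 mm arm, prongs up to z = 131 mm, 42 mm wide overall. The slots guide the arm, their floors catch it when it tips.
- knife_edge: Steel knife-edge block between the forks; its blade runs along x, 34 mm long, the top blunted to a land 3 mm wide along y, 105 mm above the table. Its body origin is that of the stand. Pressed with more than about 25 N by the arm it blunts.
- edge_mid (a point): Middle of the top of the knife edge, 105 mm above the table, straight under the punch's tip.
- level_arm: Loose level arm, 0.24 to 0.35 kg: aluminium flat bar 16 (x) x 220 (y) x 8 (z) mm lying in the two forks across the knife edge, paddle at one end, counterweight at the other. Origin: middle of the bar's underside; y along the bar towards the counterweight, z up. It slides on the edge with 1 to 3 N, stays where it is left, and must not be squeezed or pushed with over 15 N.
- balance_zone (a point): On the level arm, at y = +16 mm on the bar's underside. The balance point is hidden: anywhere up to 17 mm to either side of here along y, since the counterweight's mass differs from arm to arm; to be found by trial. At the start it lies 7 to 42 mm on the counterweight's side of the edge, so that side is tipped down in its fork, about 0.16 rad from level.
- weight_end (a point): On the level arm: on the bar's end face at its underside (arm y = +110 mm, z = 0), a flat 16 mm wide from z = +8 down to z = -22 mm; from here the arm can be pushed towards the paddle's side. With its balance point within about 1.5 mm of the middle of the edge the arm floats level; from there to about 3.3 mm it rests tilted, more and more (0.09 rad a mm), beyond that in a fork.
- paddle_end (a point): On the level arm: on the outer face of the paddle, at the height of the bar's underside (arm y = -113 mm, z = 0). The paddle is a steel plate 56 mm wide (x), 3 mm thick, from z = +8 down to z = -48 mm. From here the arm can be pushed back. A finger that touches or pushes the arm keeps it from floating: it shows its balance only untouched.
- counterweight: Dark steel counterweight block, 34 (x) x 20 (y) x 26 mm, hanging on the level arm by a short link from a stiff greased pin at arm y = +92, z = -16 mm, on which it can swing along y; this damps the arm, which swings to and fro in 1.2 s and comes to rest in 2 to 3 s. Origin: the pin; the block reaches from 34 to 60 mm below it.
- punch (a joint): Travel of the spring punch, m: 0 up, grows as its cap is pressed straight down, at most 0.014. Preloaded spring: 3 N to start, 6 N at 0.010, where its tip meets the arm's top face (113 mm above the table); from there the rest of the pressing force goes into the arm and the edge: 8 to 15 N there, kept for a moment, make the prick. It springs back when let go.
- punch_cap (a point): Top middle of the punch's black round cap, 27 mm in diameter, 192 mm above the table when up; nothing stands above it. The cap is pressed here from above.
- punch_tip (a point): Hardened tip of the punch, rounded, 3.6 mm in diameter; 123 mm above the table when up, on the line through edge_mid.

How it is judged:
By the outcome, as a careful person would: the job done as asked, in the order asked, and still so for the second after the job is handed in, with the robot touching nothing.
It also fails if it takes over 72 s, if anything falls off the work surface, if the arm or the gripper's body presses on something with over 40 N, if the wrist force passes 120 N, or if a joint passes its speed limit or range.

## Working session

There is one attempt and no reset: what is moved stays moved. The work goes in short steps, Python scripts to look and compute and a shell command to move; the robot and the scene stay as the last step left them, time stands still between calls to the robot, and variables do not carry over. Pictures are saved under pics/ and viewed, and the job is handed in when it is done.

```bash
mkdir -p pics; ls; python3 - <<'E'
from bench import robot
import cv2
s=robot.sense(); print(s)
for n in ("scene","top","wrist"):
    c=robot.capture(n); cv2.imwrite(f"pics/{n}0.png",c["image"])
    print(n,c["K"],c["k1"],c.get("extrinsics"),c.get("hand_eye"))
E
```

```text
pics
{'time_s': 0.0, 'joints': array([ 1.24999007e+00,  2.38753134e-01, -1.42578514e-02,  1.31917288e+00,
       -8.94765031e-06,  1.57079103e+00]), 'qd': array([-0.00035986,  0.00160056, -0.00028081, -0.00116474, -0.00052727,
        0.00134328]), 'joint_torque': array([ 2.40467416e-03, -5.38771462e+01,  3.46440911e+01,  1.84848940e-02,
        1.48057820e-04, -1.35418002e-06]), 'eef_pos': array([165.42826141, 497.84296985, 241.69070169]), 'tcp_rot': array([ 2.54705537e+00,  1.83765187e+00, -1.75885651e-03]), 'contact_force': array([ 0.68586913,  0.20739846, -0.16479649]), 'torque': array([-0.01715226,  0.02301093, -0.06556771]), 'width': 85.34228521474593}
scene [[473.56098167   0.         251.94189802]
 [  0.         473.56098167 195.75520611]
 [  0.           0.           1.        ]] -0.15056612758791524 [[ 8.47650324e-01 -2.17166275e-01  4.84074104e-01  7.80362641e+01]
 [-5.29908055e-01 -3.01481971e-01  7.92657602e-01 -6.17066116e+02]
 [-2.61988837e-02 -9.28411240e-01 -3.70629448e-01  4.78129754e+02]
 [ 0.00000000e+00  0.00000000e+00  0.00000000e+00  1.00000000e+00]] None
top [[402.06619798   0.         256.04562837]
 [  0.         402.06619798 189.00825008]
 [  0.           0.           1.        ]] -0.016015912086119688 [[ 2.35082863e-02 -9.98030208e-01  5.81641123e-02  4.39149063e+02]
 [-9.99248039e-01 -2.52517077e-02 -2.94229220e-02  6.97275400e+01]
 [ 3.08337082e-02 -5.74286927e-02 -9.97873353e-01  1.00302930e+03]
 [ 0.00000000e+00  0.00000000e+00  0.00000000e+00  1.00000000e+00]] None
wrist [[305.13184428   0.         253.89505322]
 [  0.         305.13184428 187.86717851]
 [  0.           0.           1.        ]] -0.030826932012549126 None [[ 9.99999122e-01  5.57296403e-04  1.20218166e-03 -1.08033647e+00]
 [-8.63127766e-04  9.62337704e-01  2.71855475e-01 -6.89535321e+01]
 [-1.00540066e-03 -2.71856274e-01  9.62337340e-01 -1.31824296e+02]
 [ 0.00000000e+00  0.00000000e+00  0.00000000e+00  1.00000000e+00]]
```

View pics/scene0.png

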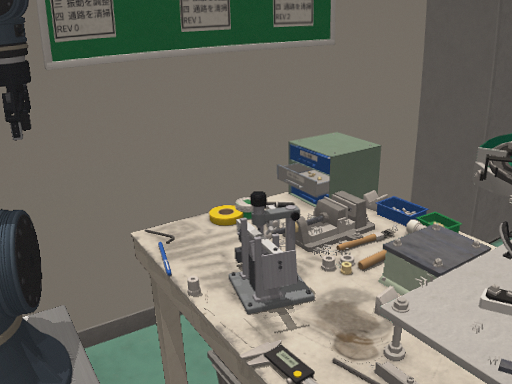

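View pics/top0.png

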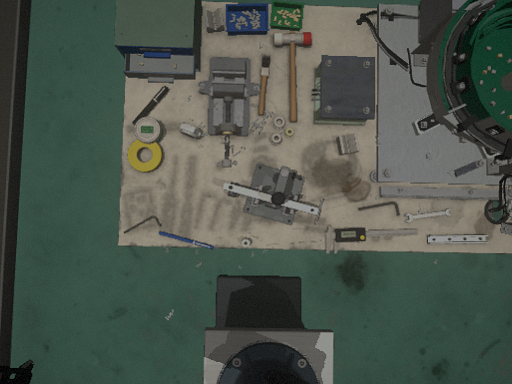

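View pics/wrist0.png

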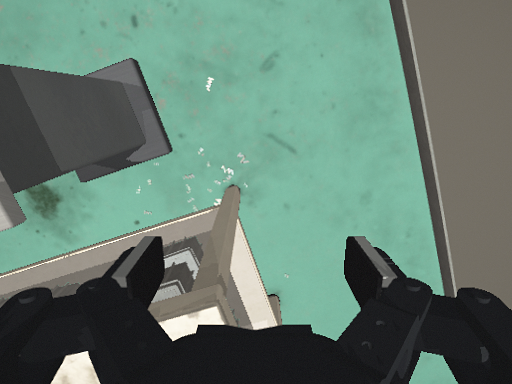

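```bash
python3 - <<'E'
import cv2
a=cv2.imread("pics/top0.png")[145:235,205:345]; cv2.imwrite("pics/topz.png",cv2.resize(a,None,fx=5.6,fy=5.6,interpolation=cv2.INTER_CUBIC))
a=cv2.imread("pics/scene0.png")[180:320,210:340]; cv2.imwrite("pics/scz.png",cv2.resize(a,None,fx=4.2,fy=4.2,interpolation=cv2.INTER_CUBIC))
E
```

```text
(no output)
```

View pics/topz.png

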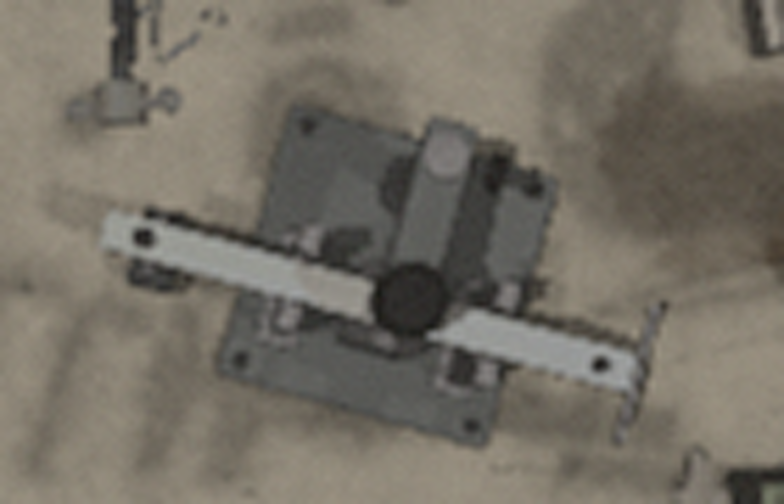

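View pics/scz.png

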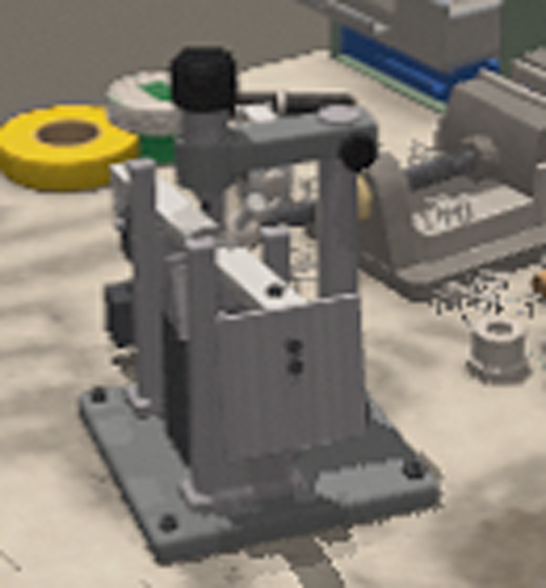

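```bash
cat > h.py <<'E'
import numpy as np, cv2
from bench import robot
from scipy.spatial.transform import Rotation as R
def und(c,uv):
    K=c["K"];p=(np.atleast_2d(uv)-[K[0,2],K[1,2]])/K[0,0]
    q=p.copy()
    for _ in range(20): q=p/(1+c["k1"]*(q**2).sum(1,keepdims=True))
    return q
def T(c,s=None):
    if "extrinsics" in c: return c["extrinsics"]
    M=np.eye(4);M[:3,:3]=R.from_rotvec(s["tcp_rot"]).as_matrix();M[:3,3]=s["eef_pos"];return M@c["hand_eye"]
def onz(c,uv,z,s=None):
    q=und(c,uv);E=T(c,s);d=np.c_[q,np.ones(len(q))]@E[:3,:3].T;o=E[:3,3]
    return o+d*((z-o[2])/d[:,2])[:,None]
def proj(c,P,s=None):
    E=T(c,s);p=(np.atleast_2d(P)-E[:3,3])@E[:3,:3];q=p[:,:2]/p[:,2:]
    q=q*(1+c["k1"]*(q**2).sum(1,keepdims=True));return q*c["K"][0,0]+[c["K"][0,2],c["K"][1,2]]
E
python3 - <<'E'
from h import *
c=robot.capture("top")
f=lambda u,v:((np.array([u,v])+.5)/5.6-.5+[205,145])
print("cap",onz(c,f(410,299),192))
print("col",onz(c,f(447,155),156))
b=onz(c,[f(307,125),f(533,187),f(471,427),f(240,360)],12);print("bolts",b,b.mean(0))
e=onz(c,[f(105,230),f(635,373)],[113]);print("ends",e)
s=robot.capture("scene")
g=lambda u,v:((np.array([u,v])+.5)/4.2-.5+[210,180])
print("cap scene",onz(s,g(204,57),192))
print("plate scene",onz(s,[g(98,397),g(168,523),g(414,468)],12))
E
```

```text
cap [[469.36256243   1.37724842 192.        ]]
col [[525.60051066 -14.58620838 156.        ]]
bolts [[551.97389794  33.45444242  12.        ]
 [527.07526347 -67.42169343  12.        ]
 [420.36210676 -41.85747992  12.        ]
 [447.40759277  60.52528869  12.        ]] [486.70471524  -3.82486056  12.        ]
ends [[496.61661433 116.0852208  113.        ]
 [445.12255606 -95.3735071  113.        ]]
cap scene [[466.1934271   -1.48652557 192.        ]]
plate scene [[446.20801243  62.53541028  12.        ]
 [420.6528751  -38.52597389  12.        ]
 [527.06433535 -63.17163789  12.        ]]
```

```bash
cat >> h.py <<'E'
O=np.array([468.5,0.5,0]);YAW=-0.245
S=R.from_euler('z',YAW).as_matrix()   # stand->world
def stat(tgt=None,ang=None):
    s=robot.sense();M=R.from_rotvec(s["tcp_rot"]).as_matrix()
    a=np.arctan2(M[1,0],M[0,0])
    print("t %.2f tcp_stand"%s["time_s"],(S.T@(s["eef_pos"]-O)).round(1),"F_stand",(S.T@s["contact_force"]).round(2),"w %.1f"%s["width"],"toolx-ang rel stand %.3f"%(a-YAW),"tilt",M[:,2].round(3))
    if tgt is not None:
        print("tool delta",(M.T@(O+S@np.array(tgt)-s["eef_pos"])).round(1))
    return s
E
python3 - <<'E'
from h import *
stat([0,145,242])
for k in range(10):
    a=1.25-.15*k; print(k,(49*np.cos(-.813-a)).round(0),(-49*np.sin(-.813-a)).round(0))
E
```

```text
t 0.25 tcp_stand [-414.7  409.2  242. ] F_stand [0.18 0.35 0.27] w 85.6 toolx-ang rel stand 1.495 tilt [-0.    -0.001 -1.   ]
tool delta [-2.320e+02  4.335e+02  2.000e-01]
0 -23.0 43.0
1 -16.0 46.0
2 -9.0 48.0
3 -2.0 49.0
4 5.0 49.0
5 12.0 47.0
6 19.0 45.0
7 26.0 42.0
8 32.0 37.0
9 37.0 32.0
```

```bash
python3 -m pendant '0 0 0.15 -23 43 0 255;0 0 0.15 -16 46 0 255;0 0 0.15 -9 48 0 255;0 0 0.15 -2 49 0 255;0 0 0.15 5 49 0 255'; python3 -c "
from h import *
stat([0,145,242])"
```

```text
time_s: 0.75
eef_pos: [334.2, 319.7, 240.7]
tcp_rot: [-3.044, -0.775, 0.001]
contact_force: [0.4, 0.4, 0.3]
width: 12.3
t 0.75 tcp_stand [-207.8  277.1  240.7] F_stand [0.33 0.49 0.34] w 12.3 toolx-ang rel stand 0.743 tilt [-0.001  0.    -1.   ]
tool delta [ 63.6 237.9  -1.5]
```

```bash
python3 -m pendant '0 0 0.15 12 47 0 255;0 0 0.15 19 45 0 255;0 0 0.15 26 42 10 255;0 0 0.15 32 37 30 255;0 0 0.14 37 32 45 255'; python3 - <<'E'
from h import *
stat([0,145,97])
c=robot.capture("wrist");cv2.imwrite("pics/w1.png",c["image"])
c=robot.capture("scene");cv2.imwrite("pics/s1.png",cv2.resize(c["image"][150:330,190:360],None,fx=4,fy=4,interpolation=cv2.INTER_CUBIC)[:600])
E
```

```text
time_s: 1.25
eef_pos: [493.1, 150.8, 174.8]
tcp_rot: [-3.112, 0.391, -0.014]
contact_force: [0.6, 0.9, 0.3]
width: -0.1
t 1.25 tcp_stand [-12.6 151.8 174.8] F_stand [0.33 0.98 0.28] w -0.1 toolx-ang rel stand -0.005 tilt [ 0.009  0.004 -1.   ]
tool delta [12.   7.3 77.9]
```

View pics/w1.png

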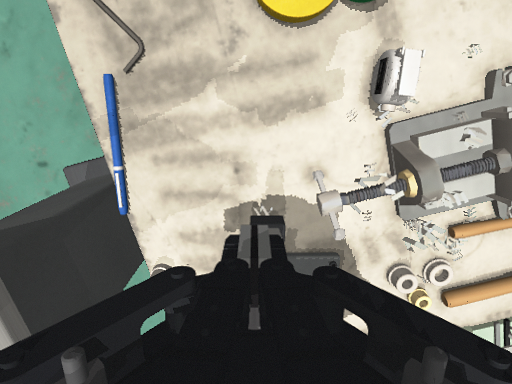

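View pics/s1.png

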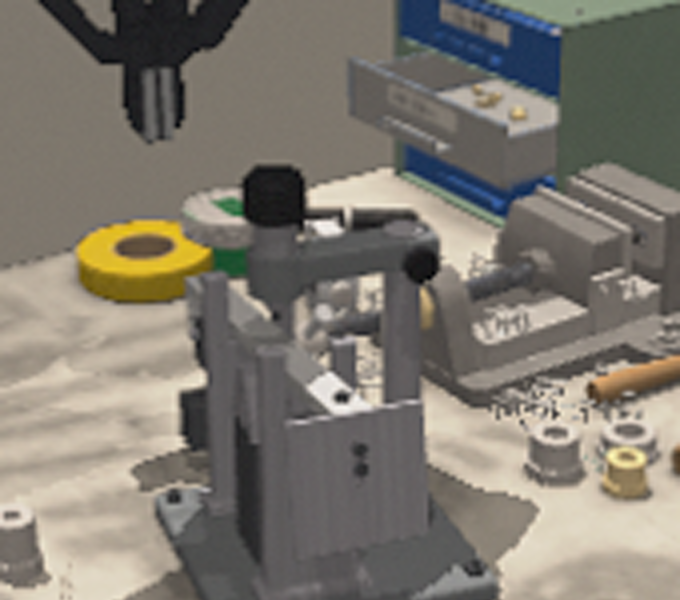

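```bash
python3 -m pendant '0 0 0 5 0 30 255;0 0 0 5 0 30 255;0 0 0 3 0 24 255;0 0 0 0 7 0 255;0 0 0 0 0 0 255'; python3 - <<'E'
from h import *
stat([0,135,91])
c=robot.capture("top");cv2.imwrite("pics/t2.png",cv2.resize(c["image"][145:235,205:345],None,fx=5.6,fy=5.6,interpolation=cv2.INTER_CUBIC))
c=robot.capture("scene");cv2.imwrite("pics/s2.png",cv2.resize(c["image"][180:320,210:340],None,fx=4.2,fy=4.2,interpolation=cv2.INTER_CUBIC))
E
```

```text
time_s: 1.85
eef_pos: [502.8, 138.9, 85.7]
tcp_rot: [-3.115, 0.39, -0.002]
contact_force: [0.2, 0.2, 0.6]
width: 0.0
t 1.85 tcp_stand [ -0.3 142.5  85.7] F_stand [0.11 0.24 0.6 ] w 0.0 toolx-ang rel stand -0.004 tilt [ 0.002  0.002 -1.   ]
tool delta [ 0.4  7.5 -5.3]
```

View pics/t2.png

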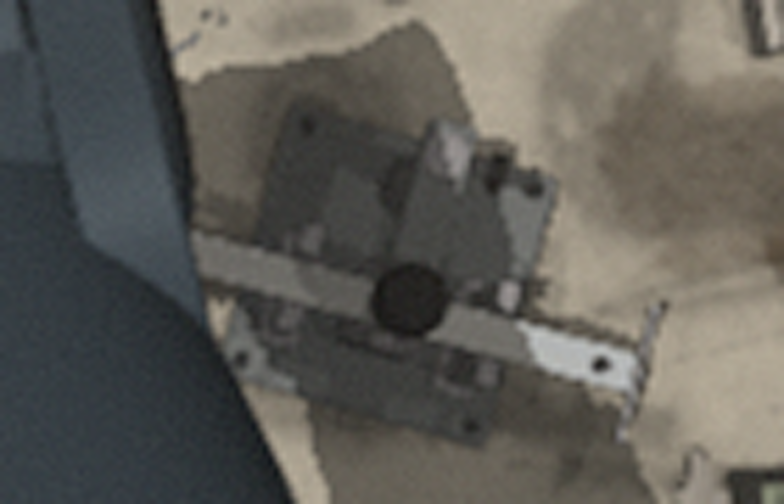

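View pics/s2.png

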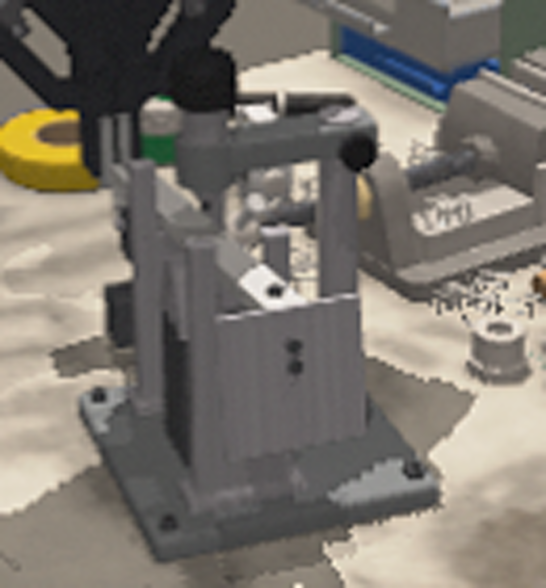

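```bash
python3 -m pendant '0 0 0 0 5 0 255;0 0 0 0 3 0 255;0 0 0 0 3 0 255;0 0 0 0 3 0 255;0 0 0 0 3 0 255'; cat >> h.py <<'E'
n0=[0]
def snap(tag):
    s=stat()
    c=robot.capture("scene");a=cv2.resize(c["image"][195:305,225:315],None,fx=5,fy=5,interpolation=cv2.INTER_CUBIC)
    np.save(f"pics/{tag}.npy",c["image"])
    cv2.imwrite(f"pics/{tag}.png",a)
    return c
E
python3 -c "
from h import *
snap('p1')"
```

```text
time_s: 2.45
eef_pos: [501.0, 123.4, 90.4]
tcp_rot: [-3.111, 0.387, -0.015]
contact_force: [0.1, 2.5, 0.6]
width: -0.1
t 2.45 tcp_stand [  1.8 127.1  90.4] F_stand [-0.46  2.44  0.58] w -0.1 toolx-ang rel stand -0.002 tilt [ 0.01   0.006 -1.   ]
```

View pics/p1.png

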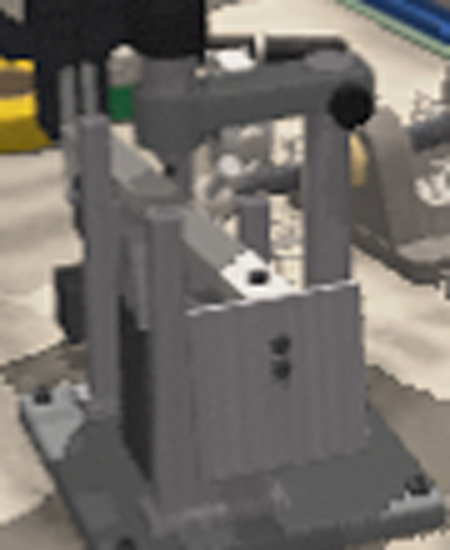

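```bash
python3 -m pendant '0 0 0 0 3 0 255;0 0 0 0 2 0 255;0 0 0 0 -6 0 255;0 0 0 0 0 0 255;0 0 0 0 0 0 255'; 
python3 -c "
from h import *
snap('p2')
a=np.load('pics/p1.npy');b=np.load('pics/p2.npy')
cv2.imwrite('pics/p2d.png',cv2.resize(np.hstack([a[195:305,225:315],b[195:305,225:315]]),None,fx=4.4,fy=4.4,interpolation=cv2.INTER_CUBIC))"
```

```text
time_s: 3.0
eef_pos: [501.1, 123.6, 90.4]
tcp_rot: [-3.112, 0.388, -0.014]
contact_force: [-0.3, -0.4, 0.1]
width: -0.1
t 3.00 tcp_stand [  1.7 127.3  90.4] F_stand [-0.15 -0.42  0.13] w -0.1 toolx-ang rel stand -0.003 tilt [ 0.01   0.005 -1.   ]
```

View pics/p2d.png

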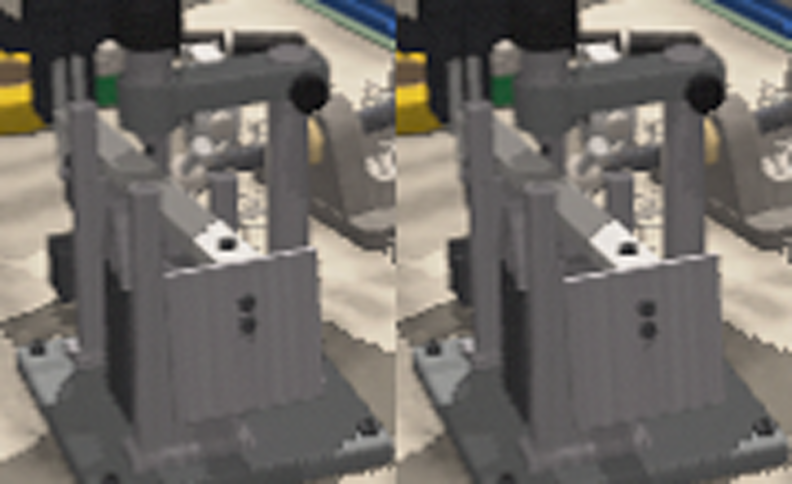

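```bash
cat >> h.py <<'E'
from scipy.optimize import least_squares
def armpt(ya,za,s,th,xa=0):
    y=(ya+s)*np.cos(th)+za*np.sin(th); z=105-(ya+s)*np.sin(th)+za*np.cos(th)
    return O+S@np.array([xa,y,z])
REF=None
def track(img,c,verbose=True,S0=11.,TH0=0.16,PZ=-10.):
    ref=cv2.imread("pics/scene0.png")
    k=4;up=lambda a:cv2.GaussianBlur(cv2.resize(cv2.cvtColor(a,cv2.COLOR_BGR2GRAY),None,fx=k,fy=k,interpolation=cv2.INTER_CUBIC),(0,0),2).astype(np.float32)
    # template : screws + paddle top edge region
    x0,x1,y0,y1=264,292,250,278
    t=up(ref[y0:y1,x0:x1]); W=24
    im=up(img[y0-12:y1+W,x0-12:x1+W])
    r=cv2.matchTemplate(im,t,cv2.TM_CCOEFF_NORMED);_,v,_,p=cv2.minMaxLoc(r)
    px,py=p
    def sub(a,b,c_): return 0.5*(a-c_)/(a-2*b+c_)
    if 0<px<r.shape[1]-1 and 0<py<r.shape[0]-1:
        px+=sub(r[py,p[0]-1],r[py,p[0]],r[py,p[0]+1]) if True else 0
        py+=sub(r[p[1]-1,p[0]],r[p[1],p[0]],r[p[1]+1,p[0]])
    d=np.array([px/k-12,py/k-12])
    b=proj(c,armpt(-113,PZ,S0,TH0))[0]
    f=lambda q:proj(c,armpt(-113,PZ,q[0],q[1]/100))[0]-b-d
    q=least_squares(f,[S0,TH0*100]).x
    if verbose: print("match %.3f d"%v,d.round(2),"slide(arm origin y) %.1f  tilt %.3f"%(q[0],q[1]/100),"ref px",b.round(1))
    return q
def snap2(tag):
    s=stat();c=robot.capture("scene");np.save(f"pics/{tag}.npy",c["image"]);track(c["image"],c)
E
python3 - <<'E'
from h import *
c=robot.capture("scene")
for i in (cv2.imread("pics/scene0.png"),np.load("pics/p1.npy"),np.load("pics/p2.npy"),c["image"]): track(i,c)
stat()
E
```

```text
match 0.998 d [-0.02  0.04] slide(arm origin y) 11.1  tilt 0.159 ref px [281.2 264.1]
match 0.976 d [1.06 1.34] slide(arm origin y) 6.5  tilt 0.154 ref px [281.2 264.1]
match 0.957 d [1.87 2.61] slide(arm origin y) 3.1  tilt 0.146 ref px [281.2 264.1]
match 0.957 d [1.87 2.62] slide(arm origin y) 3.1  tilt 0.146 ref px [281.2 264.1]
t 3.10 tcp_stand [  1.8 127.4  90.4] F_stand [0.51 0.23 0.45] w 0.2 toolx-ang rel stand -0.003 tilt [ 0.01   0.005 -1.   ]
```

```bash
python3 -m pendant '0 0 0 0 5 0 255;0 0 0 0 3 0 255;0 0 0 0 2 0 255;0 0 0 0 -5 0 255;0 0 0 0 0 0 255'; 
python3 -c "
from h import *
snap2('p3')"
```

```text
time_s: 3.6
eef_pos: [500.0, 118.3, 90.5]
tcp_rot: [-3.111, 0.388, -0.015]
contact_force: [-0.0, -0.1, -0.5]
width: -0.3
t 3.60 tcp_stand [  1.9 122.   90.5] F_stand [-0.01 -0.12 -0.48] w -0.3 toolx-ang rel stand -0.003 tilt [ 0.01   0.006 -1.   ]
match 0.950 d [2.75 3.7 ] slide(arm origin y) -0.5  tilt 0.142 ref px [281.2 264.1]
```

```bash
python3 -m pendant '0 0 0 0 4 0 255;0 0 0 0 3 0 255;0 0 0 0 2 0 255;0 0 0 0 -5 0 255;0 0 0 0 0 0 255'; 
python3 -c "
from h import *
snap2('p4')"
```

```text
time_s: 4.15
eef_pos: [498.7, 114.0, 90.5]
tcp_rot: [-3.111, 0.388, -0.015]
contact_force: [-0.0, -0.3, -0.1]
width: 0.0
t 4.15 tcp_stand [  1.8 117.5  90.5] F_stand [ 0.06 -0.33 -0.15] w 0.0 toolx-ang rel stand -0.003 tilt [ 0.01   0.006 -1.   ]
match 0.942 d [4.21 7.26] slide(arm origin y) -6.4  tilt 0.111 ref px [281.2 264.1]
```

```bash
python3 -m pendant '0 0 0 0 -1 0 255;0 0 0 0 0 0 255;0 0 0 0 0 0 255;0 0 0 0 0 0 255;0 0 0 0 0 0 255'; 
python3 -c "
from h import *
snap2('p5')"; python3 -m pendant '0 0 0 0 0 0 255;0 0 0 0 0 0 255;0 0 0 0 0 0 255;0 0 0 0 0 0 255;0 0 0 0 0 0 255'; 
python3 -c "
from h import *
snap2('p6')"
```

```text
time_s: 4.7
eef_pos: [498.4, 114.7, 90.1]
tcp_rot: [-3.112, 0.388, -0.013]
contact_force: [-0.8, 0.4, 0.3]
width: 0.1
t 4.70 tcp_stand [  1.3 118.   90.1] F_stand [-0.84  0.23  0.3 ] w 0.1 toolx-ang rel stand -0.003 tilt [ 0.009  0.005 -1.   ]
match 0.939 d [3.98 5.48] slide(arm origin y) -5.6  tilt 0.133 ref px [281.2 264.1]
time_s: 5.25
eef_pos: [498.5, 114.6, 90.1]
tcp_rot: [-3.112, 0.388, -0.013]
contact_force: [-0.5, -0.8, 0.3]
width: 0.3
t 5.25 tcp_stand [  1.4 118.   90.1] F_stand [-0.28 -0.94  0.33] w 0.3 toolx-ang rel stand -0.003 tilt [ 0.009  0.005 -1.   ]
match 0.952 d [3.95 5.09] slide(arm origin y) -5.5  tilt 0.138 ref px [281.2 264.1]
```

```bash
python3 -m pendant '0 0 0 0 3 0 255;0 0 0 0 2 0 255;0 0 0 0 2 0 255;0 0 0 0 -5 0 255;0 0 0 0 0 0 255'; 
python3 -c "
from h import *
snap2('p7')";  python3 -m pendant '0 0 0 0 0 0 255;0 0 0 0 0 0 255;0 0 0 0 0 0 255;0 0 0 0 0 0 255;0 0 0 0 0 0 255'; 
python3 -c "
from h import *
snap2('p8')"
```

```text
time_s: 5.8
eef_pos: [498.1, 112.5, 90.2]
tcp_rot: [-3.111, 0.388, -0.014]
contact_force: [1.3, -0.3, 0.3]
width: -0.2
t 5.80 tcp_stand [  1.5 115.8  90.2] F_stand [1.31 0.06 0.27] w -0.2 toolx-ang rel stand -0.003 tilt [ 0.01   0.005 -1.   ]
match 0.943 d [4.59 7.79] slide(arm origin y) -8.0  tilt 0.109 ref px [281.2 264.1]
time_s: 6.35
eef_pos: [497.7, 112.3, 90.0]
tcp_rot: [-3.112, 0.388, -0.013]
contact_force: [-0.4, -0.7, 0.1]
width: 0.2
t 6.35 tcp_stand [  1.2 115.5  90. ] F_stand [-0.19 -0.82  0.07] w 0.2 toolx-ang rel stand -0.003 tilt [ 0.009  0.004 -1.   ]
match 0.909 d [ 5.1  16.45] slide(arm origin y) -10.7  tilt -0.006 ref px [281.2 264.1]
```

```bash
for i in 9 10 11 12; do python3 -m pendant '0 0 0 0 0 0 255;0 0 0 0 0 0 255;0 0 0 0 0 0 255;0 0 0 0 0 0 255;0 0 0 0 0 0 255' >/dev/null; 
python3 -c "
from h import *
snap2('p$i')"; done
```

```text
t 6.90 tcp_stand [  1.2 115.4  90. ] F_stand [0.6  0.02 0.24] w 0.0 toolx-ang rel stand -0.003 tilt [ 0.009  0.004 -1.   ]
match 0.930 d [ 5.05 11.98] slide(arm origin y) -9.9  tilt 0.057 ref px [281.2 264.1]
t 7.45 tcp_stand [  1.2 115.5  90.1] F_stand [ 0.09  0.37 -0.05] w 0.2 toolx-ang rel stand -0.003 tilt [ 0.009  0.004 -1.   ]
match 0.915 d [ 5.24 15.05] slide(arm origin y) -11.0  tilt 0.016 ref px [281.2 264.1]
t 8.00 tcp_stand [  1.2 115.5  90. ] F_stand [-0.26  1.37 -0.03] w 0.1 toolx-ang rel stand -0.003 tilt [ 0.009  0.004 -1.   ]
match 0.907 d [ 4.95 13.39] slide(arm origin y) -9.6  tilt 0.035 ref px [281.2 264.1]
t 8.55 tcp_stand [  1.2 115.5  90. ] F_stand [ 1.8  -0.46  0.34] w 0.2 toolx-ang rel stand -0.003 tilt [ 0.009  0.004 -1.   ]
match 0.923 d [ 5.03 14.7 ] slide(arm origin y) -10.1  tilt 0.018 ref px [281.2 264.1]
```

```bash
for i in 13 14 15; do python3 -m pendant '0 0 0 0 -3 0 255;0 0 0 0 -2 0 255;0 0 0 0 0 0 255;0 0 0 0 0 0 255;0 0 0 0 0 0 255' >/dev/null; 
python3 -c "
from h import *
snap2('p$i')"; done
python3 - <<'E'
from h import *
cv2.imwrite("pics/z15.png",cv2.resize(np.load("pics/p15.npy")[195:305,225:315],None,fx=5.4,fy=5.4,interpolation=cv2.INTER_CUBIC))
E
```

```text
t 9.10 tcp_stand [  1.2 121.1  90.1] F_stand [ 0.41 -0.68  0.76] w -0.1 toolx-ang rel stand -0.003 tilt [ 0.009  0.004 -1.   ]
match 0.930 d [ 5.13 13.84] slide(arm origin y) -10.4  tilt 0.032 ref px [281.2 264.1]
t 9.65 tcp_stand [  1.3 126.5  90.1] F_stand [-0.21  0.   -0.45] w -0.2 toolx-ang rel stand -0.003 tilt [ 0.009  0.004 -1.   ]
match 0.907 d [ 5.04 14.32] slide(arm origin y) -10.1  tilt 0.023 ref px [281.2 264.1]
t 10.20 tcp_stand [  1.3 132.   90.1] F_stand [ 0.04 -0.8  -0.36] w -0.0 toolx-ang rel stand -0.003 tilt [ 0.009  0.004 -1.   ]
match 0.923 d [ 5.13 13.96] slide(arm origin y) -10.4  tilt 0.030 ref px [281.2 264.1]
```

View pics/z15.png

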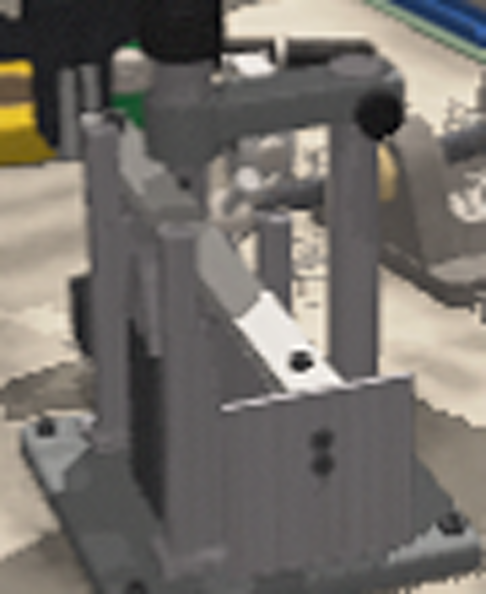

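```bash
python3 - <<'E'
from h import *
c=robot.capture("top");cv2.imwrite("pics/topnow.png",c["image"])
a=cv2.imread("pics/top0.png")
w=lambda i:cv2.resize(i[185:232,262:330],None,fx=11,fy=11,interpolation=cv2.INTER_CUBIC)[:, :]
cv2.imwrite("pics/tt0.png",w(a));cv2.imwrite("pics/tt1.png",w(c["image"]))
s0=cv2.imread("pics/scene0.png");s1=np.load("pics/p15.npy")
w=lambda i:cv2.resize(i[212:300,232:312],None,fx=6.5,fy=6.5,interpolation=cv2.INTER_CUBIC)
cv2.imwrite("pics/ss0.png",w(s0));cv2.imwrite("pics/ss1.png",w(s1))
E
```

```text
(no output)
```

View pics/tt0.png

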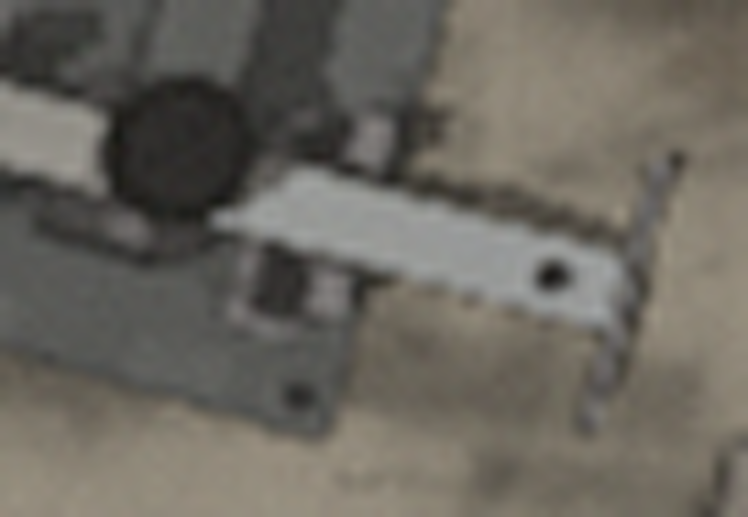

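View pics/tt1.png

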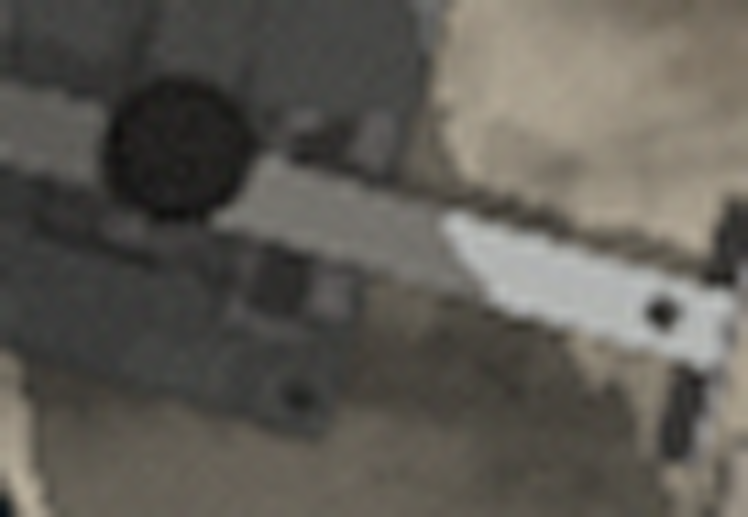

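View pics/ss0.png

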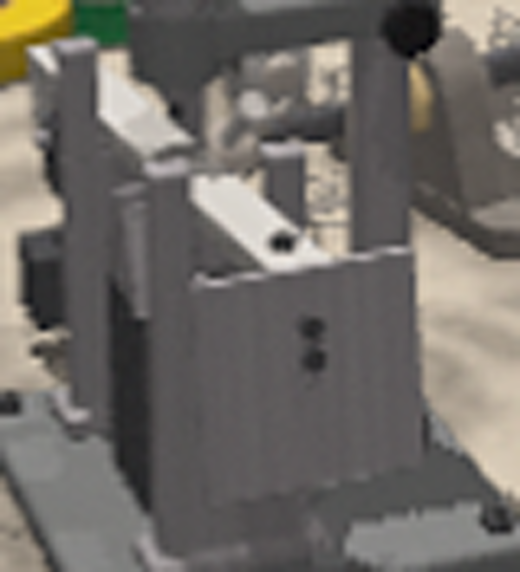

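View pics/ss1.png

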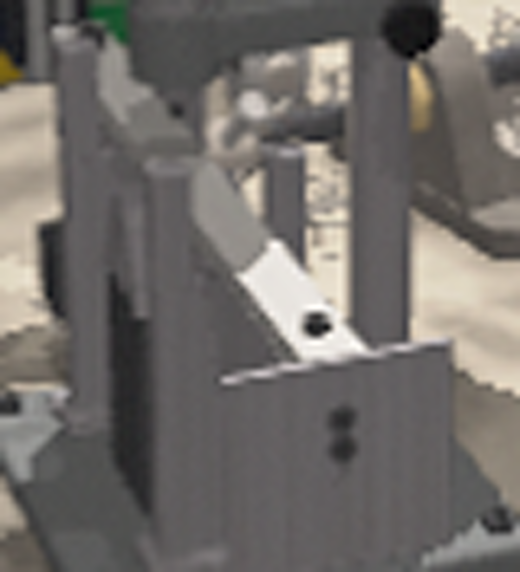

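```bash
cat > fit.py <<'E'
from h import *
def fit(F0,F1,ct,cs,Kth0=0.159):
    # F: dict: hole_t,hole_s,sc1,sc2,tl,tr  in full image px
    def pts(s,th,x,ps,yh,z1,z2):
        def P(xa,ya,za):
            xx=xa*np.cos(ps)-ya*np.sin(ps)+x; yy=xa*np.sin(ps)+ya*np.cos(ps)
            return armpt(yy,za,s,th,xx)
        h=P(0,yh,8)
        return proj(ct,h),proj(cs,np.array([h,P(0,-113,z1),P(0,-113,z2),P(-28,-113,8),P(28,-113,8)]))
    def res(q):
        s0,s1,t1,x0,x1,p0,p1,yh,z1,z2,bu,bv,cu,cv=q; t1=t1/100;p0/=100;p1/=100
        r=[]
        for F,a in ((F0,(s0,Kth0,x0,p0)),(F1,(s1,t1,x1,p1))):
            t,c=pts(*a,yh,z1,z2)
            r+=list((t[0]+[cu,cv]-F["hole_t"])/.2)
            w=np.array([.2,.2,.2,.5,.5])
            obs=np.array([F[k] for k in("hole_s","sc1","sc2","tl","tr")])
            r+=list(((c+[bu,bv]-obs)/w[:,None]).ravel())
        r+=[x0/1.5,x1/1.5,p0/2,p1/2,bu/1.5,bv/1.5,cu/1.,cv/1.]
        return np.array(r)
    o=least_squares(res,[11,-8,2,0,0,0,0,-98,-6,-12,0,0,0,0])
    q=o.x;C=np.linalg.inv(o.jac.T@o.jac)
    print("s0 %.1f s1 %.1f th1 %.4f±%.4f x %.1f %.1f yaw(x100) %.1f %.1f yh %.1f z %.1f %.1f bias"%(q[0],q[1],q[2]/100,np.sqrt(C[2,2])/100,*q[3:10]),q[10:].round(2),"cost %.1f"%o.cost)
    return q
T_=lambda u,v:(np.array([u,v])+.5)/11-.5+[262,185]
S_=lambda u,v:(np.array([u,v])+.5)/6.5-.5+[232,212]
F0=dict(hole_t=T_(551,275),hole_s=S_(282,243),sc1=S_(313,328),sc2=S_(315,359),tl=S_(200,283),tr=S_(412,247))
F1=dict(hole_t=T_(662,313),hole_s=S_(318,324),sc1=S_(343,417),sc2=S_(343,449),tl=S_(222,381),tr=S_(450,342))
if __name__=="__main__":
    fit(F0,F1,robot.capture("top"),robot.capture("scene"))
E
python3 fit.py
```

```text
s0 12.7 s1 -10.6 th1 0.0390±0.0045 x -1.0 1.2 yaw(x100) 0.1 -3.3 yh -95.4 z -7.6 -15.7 bias [-0.5  -0.49  0.71 -0.1 ] cost 9.1
```

```bash
python3 -m pendant '0 0 0 -1 8 0 255;0 0 0 0 6 0 255;0 0 0 0 3 0 255;0 0 0 0 2 0 255;0 0 0 0 0 0 255'; python3 -c "
from h import *
stat([0,108.6,91])"
```

```text
time_s: 10.9
eef_pos: [495.4, 108.0, 90.1]
tcp_rot: [-3.112, 0.389, -0.013]
contact_force: [-0.6, 0.3, -0.1]
width: 0.1
t 10.90 tcp_stand [  0.  110.8  90.1] F_stand [-0.68  0.18 -0.07] w 0.1 toolx-ang rel stand -0.004 tilt [ 0.009  0.005 -1.   ]
tool delta [-0.   2.2 -0.9]
```

```bash
python3 -m pendant '0 0 0 0 1 0 255;0 0 0 0 0.8 0 255;0 0 0 0 0.4 0 255;0 0 0 0 0 0 255;0 0 0 0 0 0 255'; python3 -c "
from h import *
stat([0,108.6,91])"
```

```text
time_s: 11.4
eef_pos: [495.4, 106.4, 90.3]
tcp_rot: [-3.111, 0.388, -0.014]
contact_force: [-0.3, -0.6, -0.6]
width: 0.2
t 11.40 tcp_stand [  0.4 109.2  90.3] F_stand [-0.1  -0.67 -0.6 ] w 0.2 toolx-ang rel stand -0.003 tilt [ 0.01   0.006 -1.   ]
tool delta [-0.4  0.6 -0.7]
```

```bash
python3 -c "
from h import *
snap2('q1')"; python3 -m pendant '0 0 0 0 1 0 255;0 0 0 0 0 0 255;0 0 0 0 0 0 255;0 0 0 0 0 0 255;0 0 0 0 0 0 255'; python3 -c "
from h import *
snap2('q2')"
```

```text
t 11.40 tcp_stand [  0.4 109.2  90.3] F_stand [-0.1  -0.67 -0.6 ] w 0.2 toolx-ang rel stand -0.003 tilt [ 0.01   0.006 -1.   ]
match 0.926 d [ 5.38 14.99] slide(arm origin y) -11.5  tilt 0.020 ref px [281.2 264.1]
time_s: 11.95
eef_pos: [495.1, 105.5, 90.2]
tcp_rot: [-3.111, 0.388, -0.014]
contact_force: [0.9, 1.1, -0.2]
width: -0.1
t 11.95 tcp_stand [  0.4 108.3  90.2] F_stand [ 0.63  1.28 -0.21] w -0.1 toolx-ang rel stand -0.003 tilt [ 0.01   0.006 -1.   ]
match 0.917 d [ 5.64 15.17] slide(arm origin y) -12.5  tilt 0.022 ref px [281.2 264.1]
```

```bash
python3 -m pendant '0 0 0 0 -6 0 255;0 0 0 0 -5 0 255;0 0 0 0 -5 0 255;0 0 0 0 0 0 255;0 0 0 0 0 0 255' >/dev/null; for i in 3 4 5; do python3 -c "
from h import *
snap2('q$i')";python3 -m pendant '0 0 0 0 0 0 255;0 0 0 0 0 0 255;0 0 0 0 0 0 255;0 0 0 0 0 0 255;0 0 0 0 0 0 255' >/dev/null;  done; python3 - <<'E'
from h import *
snap2('q6')
c=robot.capture("top");cv2.imwrite("pics/topnow2.png",c["image"])
w=lambda i:cv2.resize(i[185:232,262:330],None,fx=11,fy=11,interpolation=cv2.INTER_CUBIC)
cv2.imwrite("pics/tt2.png",w(c["image"]))
w=lambda i:cv2.resize(i[212:300,232:312],None,fx=6.5,fy=6.5,interpolation=cv2.INTER_CUBIC)
cv2.imwrite("pics/ss2.png",w(np.load("pics/q6.npy")))
E
```

```text
t 12.50 tcp_stand [  0.3 125.5  90.2] F_stand [-0.01 -0.14 -0.18] w -0.0 toolx-ang rel stand -0.003 tilt [ 0.009  0.005 -1.   ]
match 0.636 d [ 5.25 24.  ] slide(arm origin y) -13.2  tilt -0.110 ref px [281.2 264.1]
t 13.05 tcp_stand [  0.2 125.   90.2] F_stand [-0.48  0.24  0.62] w 0.1 toolx-ang rel stand -0.003 tilt [ 0.009  0.005 -1.   ]
match 0.901 d [ 5.96 22.  ] slide(arm origin y) -15.1  tilt -0.066 ref px [281.2 264.1]
t 13.60 tcp_stand [  0.2 125.   90.2] F_stand [ 0.01  1.03 -0.85] w -0.1 toolx-ang rel stand -0.003 tilt [ 0.009  0.005 -1.   ]
match 0.896 d [ 6.   23.86] slide(arm origin y) -15.8  tilt -0.091 ref px [281.2 264.1]
t 14.15 tcp_stand [  0.2 125.   90.2] F_stand [-0.3  -0.36  0.23] w 0.0 toolx-ang rel stand -0.004 tilt [ 0.009  0.005 -1.   ]
match 0.899 d [ 5.87 23.26] slide(arm origin y) -15.2  tilt -0.086 ref px [281.2 264.1]
```

View pics/tt2.png

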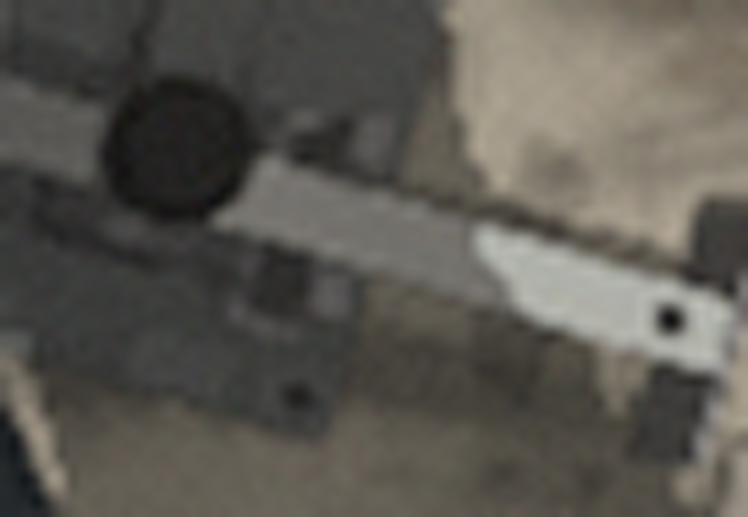

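View pics/ss2.png

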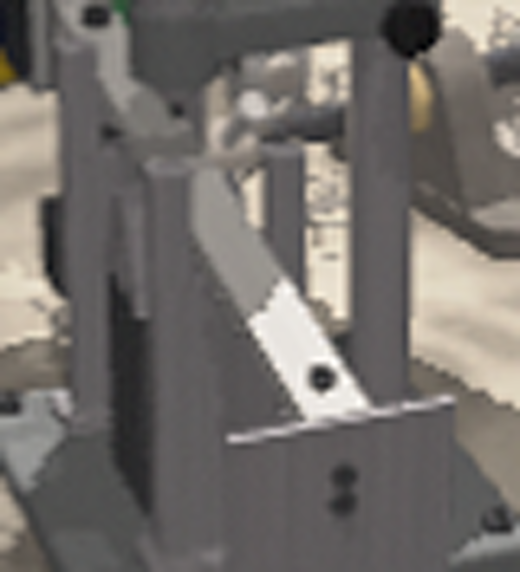

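```bash
python3 - <<'E'
from fit import *
F2=dict(hole_t=T_(671,319),hole_s=S_(322,377),sc1=S_(344,473),sc2=S_(343,502),tl=S_(228,440),tr=S_(454,400))
c=robot.capture("scene")
fit(F0,F2,robot.capture("top"),c)
track(c["image"],c)
E
```

```text
s0 13.1 s1 -13.5 th1 -0.0703±0.0064 x -1.2 1.0 yaw(x100) 0.8 -3.1 yh -95.8 z -7.7 -15.8 bias [-0.77 -0.39  0.76  0.05] cost 7.1
match 0.901 d [ 5.93 22.86] slide(arm origin y) -15.3  tilt -0.079 ref px [281.2 264.1]
```

```bash
python3 -m pendant '0 0 0 0 0 -49 255;0 0 0 0 0 -49 255;0 0 0 0 0 -49 255;0 0 0 0 45 -8 255;0 0 0 0 45 0 255'; python3 -c "
from h import *
stat([0,-152,230])"
```

```text
time_s: 14.85
eef_pos: [475.7, 35.3, 249.6]
tcp_rot: [-3.114, 0.378, -0.011]
contact_force: [1.2, 0.4, -0.9]
width: -0.3
t 14.85 tcp_stand [ -1.4  35.5 249.6] F_stand [ 1.05  0.63 -0.94] w -0.3 toolx-ang rel stand 0.004 tilt [ 0.008  0.004 -1.   ]
tool delta [  0.6 187.6  18.6]
```

```bash
python3 -m pendant '0 0 0 0 47 0 255;0 0 0 0 47 0 255;0 0 0 0 47 0 255;0 0 0 0 43 15 255;0 0 0 0 0 40 255'; python3 - <<'E'
from h import *
stat([0,-152,96])
c=robot.capture("wrist");cv2.imwrite("pics/w5.png",c["image"])
c=robot.capture("scene");cv2.imwrite("pics/s5.png",c["image"]);track(c["image"],c)
E
```

```text
time_s: 15.35
eef_pos: [432.9, -154.0, 198.8]
tcp_rot: [-3.117, 0.38, -0.034]
contact_force: [1.6, -0.8, -0.9]
width: 0.1
t 15.35 tcp_stand [   3.  -158.5  198.8] F_stand [ 1.75 -0.43 -0.86] w 0.1 toolx-ang rel stand 0.002 tilt [ 0.022 -0.001 -1.   ]
tool delta [ -5.1  -6.2 102.8]
match 0.889 d [ 5.81 23.15] slide(arm origin y) -14.9  tilt -0.085 ref px [281.2 264.1]
```

View pics/w5.png

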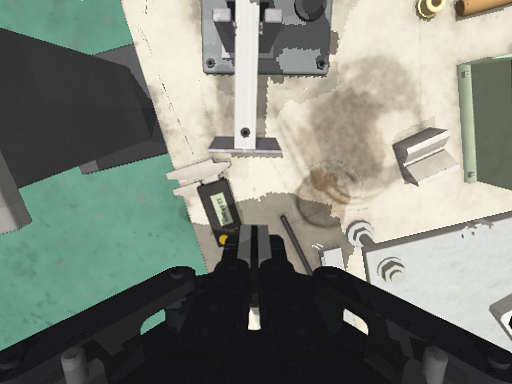

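View pics/s5.png

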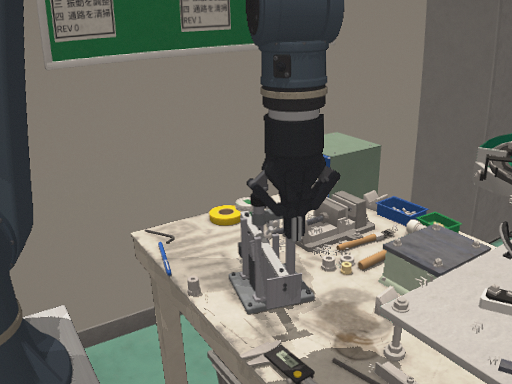

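```bash
python3 -m pendant '0 0 0 -3 -3 34 255;0 0 0 -1 -2 34 255;0 0 0 0 0 30 255;0 0 0 0 0 4 255;0 0 0 0 0 0 255'; python3 - <<'E'
from h import *
stat([0,-139,96])
c=robot.capture("wrist");cv2.imwrite("pics/w6.png",c["image"])
c=robot.capture("scene");cv2.imwrite("pics/s6.png",cv2.resize(c["image"][212:300,232:312],None,fx=6.5,fy=6.5));track(c["image"],c)
E
```

```text
time_s: 15.95
eef_pos: [431.4, -140.9, 94.8]
tcp_rot: [-3.114, 0.37, -0.021]
contact_force: [0.1, 0.1, 0.0]
width: -0.0
t 15.95 tcp_stand [  -1.7 -146.2   94.8] F_stand [0.11 0.08 0.02] w -0.0 toolx-ang rel stand 0.009 tilt [ 0.014  0.004 -1.   ]
tool delta [ 1.8 -7.2 -1.2]
match 0.464 d [-4.16  4.65] slide(arm origin y) 28.7  tilt -0.023 ref px [281.2 264.1]
```

View pics/w6.png

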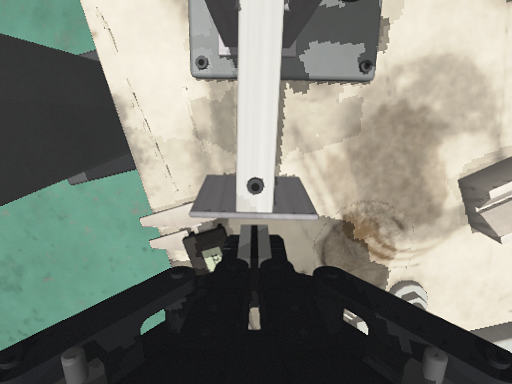

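View pics/s6.png

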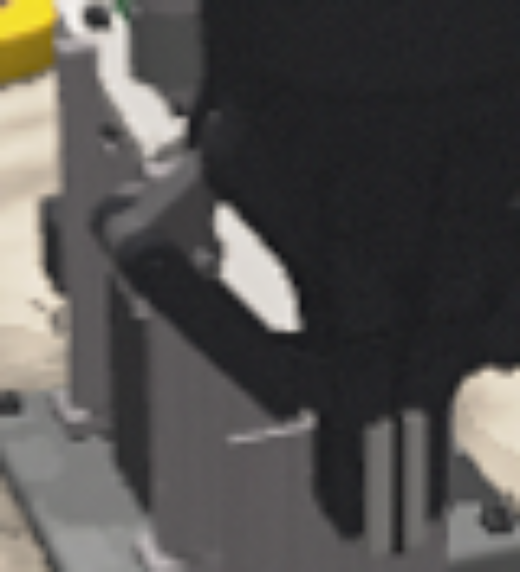

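```bash
python3 - <<'E'
from h import *
s=stat();c=robot.capture("wrist")
for z in (104,113): print(z,(onz(c,[[253,216],[255,186],[253,226]],z,s)-O)@S)
E
```

```text
t 16.05 tcp_stand [  -1.2 -146.5   95.4] F_stand [-0.03  0.35 -0.92] w 0.2 toolx-ang rel stand 0.008 tilt [ 0.015  0.003 -1.   ]
104 [[  -2.17991347 -126.20328614  104.        ]
 [  -1.45132536 -112.81465489  104.        ]
 [  -2.14168771 -130.83390846  104.        ]]
113 [[  -2.32566089 -122.8359982   113.        ]
 [  -1.65008118 -110.42145614  113.        ]
 [  -2.29021625 -127.12971984  113.        ]]
```

```bash
python3 -m pendant '0 0 0 0 -4 0 255;0 0 0 0 -3 0 255;0 0 0 0 -1 0 255;0 0 0 0 -1 0 255;0 0 0 0 0 0 255'; python3 - <<'E'
from h import *
s=stat([0,-134.5,96])
c=robot.capture("wrist");cv2.imwrite("pics/w7.png",c["image"][100:300,130:390])
for z in (104,113): print(z,(onz(c,[[253,216]],z,s)-O)@S)
E
```

```text
time_s: 16.6
eef_pos: [436.4, -132.7, 99.2]
tcp_rot: [-3.116, 0.371, -0.034]
contact_force: [0.3, -1.4, 0.7]
width: -0.1
t 16.60 tcp_stand [   1.1 -137.    99.2] F_stand [ 0.58 -1.25  0.72] w -0.1 toolx-ang rel stand 0.008 tilt [ 0.022  0.001 -1.   ]
tool delta [-1.2 -2.5  3.2]
104 [[   0.18068043 -118.14094721  104.        ]]
113 [[-2.32796718e-02 -1.14763535e+02  1.13000000e+02]]
```

View pics/w7.png

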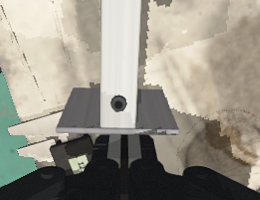

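```bash
python3 -m pendant '0 0 0 0 -1 1 255;0 0 0 0 -1 0 255;0 0 0 0 -0.5 0 255;0 0 0 0 0 0 255;0 0 0 0 0 0 255'; python3 - <<'E'
from h import *
s=stat([0,-134.5,96])
c=robot.capture("wrist");cv2.imwrite("pics/w8.png",c["image"][100:300,130:390])
E
```

```text
time_s: 17.15
eef_pos: [436.7, -130.7, 97.8]
tcp_rot: [-3.117, 0.372, -0.032]
contact_force: [-0.3, -1.5, -0.2]
width: 0.3
t 17.15 tcp_stand [   0.9 -135.    97.8] F_stand [ 0.08 -1.5  -0.16] w 0.3 toolx-ang rel stand 0.007 tilt [ 0.021 -0.    -1.   ]
tool delta [-1.  -0.5  1.8]
```

View pics/w8.png

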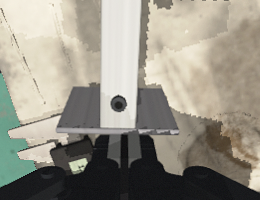

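```bash
python3 -m pendant '0 0 0 0 -0.4 0 255;0 0 0 0 8 0 255;0 0 0 0 6 0 255;0 0 0 0 0 -40 255;0 0 0 0 0 -45 255'>/dev/null; python3 -m pendant '0 0 0 0 0 -35 255;0 0 0 0 0 0 255;0 0 0 0 0 0 255;0 0 0 0 0 0 255;0 0 0 0 0 0 255'; sed -i 's/W=24/W=34/' h.py; for i in 1 2 3 4; do python3 -c "
from h import *
snap2('r$i')";python3 -m pendant '0 0 0 0 0 0 255;0 0 0 0 0 0 255;0 0 0 0 0 0 255;0 0 0 0 0 0 255;0 0 0 0 0 0 255' >/dev/null;  done; python3 - <<'E'
from h import *
snap2('r6')
c=robot.capture("top");w=lambda i:cv2.resize(i[185:232,262:330],None,fx=11,fy=11,interpolation=cv2.INTER_CUBIC)
cv2.imwrite("pics/tt3.png",w(c["image"]))
w=lambda i:cv2.resize(i[212:300,232:312],None,fx=6.5,fy=6.5,interpolation=cv2.INTER_CUBIC)
cv2.imwrite("pics/ss3.png",w(np.load("pics/r6.npy")))
c=robot.capture("wrist");cv2.imwrite("pics/w9.png",c["image"])
E
```

```text
time_s: 18.2
eef_pos: [428.5, -146.3, 220.1]
tcp_rot: [-3.114, 0.374, -0.026]
contact_force: [0.8, 0.3, -0.5]
width: 0.2
t 18.20 tcp_stand [  -3.2 -152.2  220.1] F_stand [ 0.75  0.47 -0.5 ] w 0.2 toolx-ang rel stand 0.006 tilt [ 0.017  0.004 -1.   ]
match 0.905 d [ 4.97 15.02] slide(arm origin y) -9.9  tilt 0.012 ref px [281.2 264.1]
t 18.75 tcp_stand [  -4.3 -151.9  217.7] F_stand [-0.43 -0.69 -0.55] w 0.2 toolx-ang rel stand 0.006 tilt [ 0.013  0.005 -1.   ]
match 0.919 d [ 4.92 13.76] slide(arm origin y) -9.6  tilt 0.029 ref px [281.2 264.1]
t 19.30 tcp_stand [  -4.2 -151.9  217.9] F_stand [ 0.75  0.4  -0.33] w -0.2 toolx-ang rel stand 0.007 tilt [ 0.013  0.005 -1.   ]
match 0.912 d [ 5.05 15.85] slide(arm origin y) -10.4  tilt 0.002 ref px [281.2 264.1]
t 19.85 tcp_stand [  -4.2 -151.9  217.9] F_stand [ 0.01  0.22 -0.23] w 0.1 toolx-ang rel stand 0.007 tilt [ 0.013  0.005 -1.   ]
match 0.914 d [ 4.95 13.96] slide(arm origin y) -9.7  tilt 0.027 ref px [281.2 264.1]
t 20.40 tcp_stand [  -4.2 -151.9  217.9] F_stand [ 0.79  0.31 -1.14] w -0.1 toolx-ang rel stand 0.006 tilt [ 0.013  0.005 -1.   ]
match 0.912 d [ 4.95 15.79] slide(arm origin y) -10.0  tilt 0.001 ref px [281.2 264.1]
```

View pics/tt3.png

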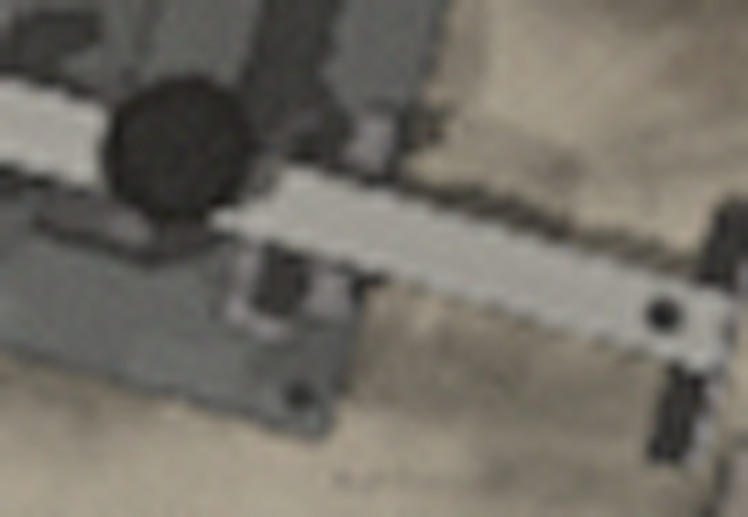

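View pics/ss3.png

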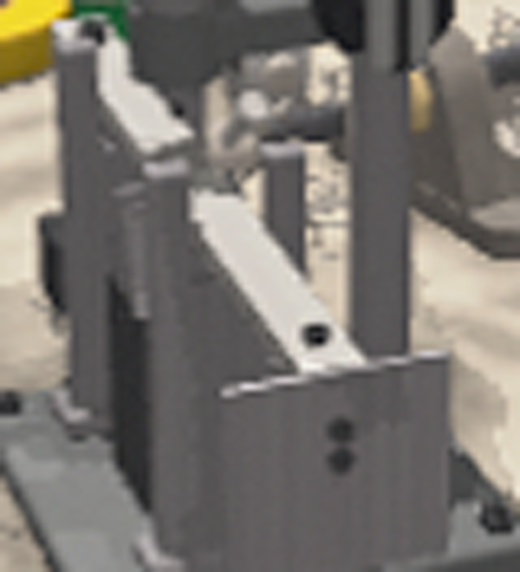

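View pics/w9.png

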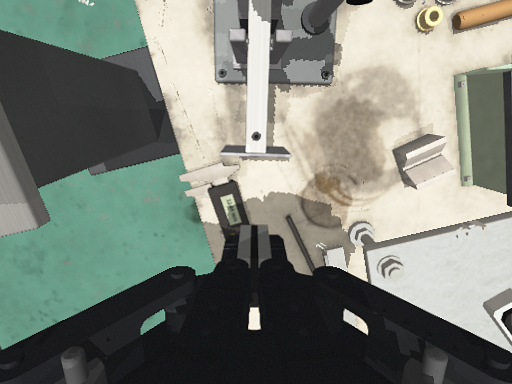

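```bash
for i in 1 2 3 4; do python3 -m pendant '0 0 0 0 0 0 255;0 0 0 0 0 0 255;0 0 0 0 0 0 255;0 0 0 0 0 0 255;0 0 0 0 0 0 255' >/dev/null;python3 -c "
from h import *
snap2('u$i')";  done; python3 - <<'E'
from h import *
w=lambda i:cv2.resize(i[212:300,232:312],None,fx=6.5,fy=6.5,interpolation=cv2.INTER_CUBIC)
cv2.imwrite("pics/ss4.png",w(np.load("pics/u4.npy")))
E
```

```text
t 21.05 tcp_stand [  -4.2 -151.9  217.9] F_stand [-0.48  0.46  1.  ] w 0.0 toolx-ang rel stand 0.007 tilt [ 0.013  0.005 -1.   ]
match 0.915 d [ 4.81 14.7 ] slide(arm origin y) -9.2  tilt 0.014 ref px [281.2 264.1]
t 21.60 tcp_stand [  -4.3 -151.9  217.9] F_stand [-0.51 -0.15 -0.65] w -0.4 toolx-ang rel stand 0.006 tilt [ 0.013  0.005 -1.   ]
match 0.898 d [ 4.8 15.3] slide(arm origin y) -9.3  tilt 0.005 ref px [281.2 264.1]
t 22.15 tcp_stand [  -4.2 -151.9  218. ] F_stand [-0.32 -0.52 -0.  ] w 0.1 toolx-ang rel stand 0.006 tilt [ 0.013  0.005 -1.   ]
match 0.910 d [ 4.99 14.98] slide(arm origin y) -10.0  tilt 0.013 ref px [281.2 264.1]
t 22.70 tcp_stand [  -4.2 -151.9  218. ] F_stand [-0.4  -0.35 -0.28] w -0.0 toolx-ang rel stand 0.006 tilt [ 0.013  0.005 -1.   ]
match 0.909 d [ 4.98 14.98] slide(arm origin y) -10.0  tilt 0.013 ref px [281.2 264.1]
```

View pics/ss4.png

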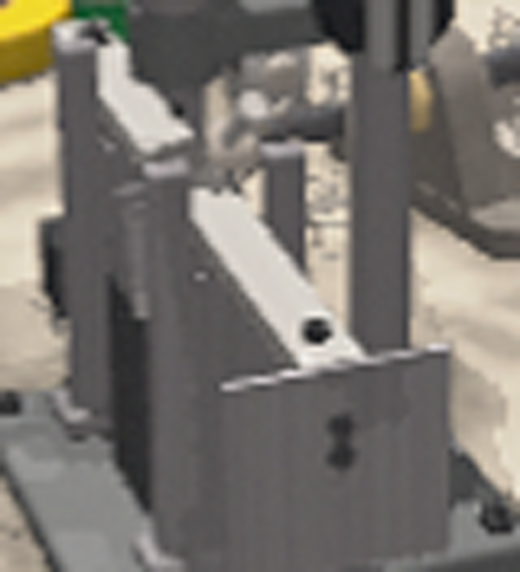

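```bash
python3 - <<'E'
from fit import *
ct=robot.capture("top");c=robot.capture("scene")
cv2.imwrite("pics/tt5.png",cv2.resize(ct["image"][185:232,262:330],None,fx=11,fy=11,interpolation=cv2.INTER_CUBIC))
F3=dict(hole_t=T_(662,314),hole_s=S_(317,329),sc1=S_(342,424),sc2=S_(341,456),tl=S_(222,387),tr=S_(449,347))
fit(F0,F3,ct,c)
w=lambda i,o:cv2.resize(i[o[0]:o[0]+30,o[1]:o[1]+30],None,fx=12,fy=12,interpolation=cv2.INTER_CUBIC)
cv2.imwrite("pics/scfull.png",np.hstack([w(cv2.imread("pics/scene0.png"),(210,232)),w(c["image"],(210,232))]))
E
```

```text
s0 12.8 s1 -10.5 th1 0.0256±0.0047 x -1.1 1.2 yaw(x100) 0.3 -3.4 yh -95.4 z -7.8 -16.0 bias [-0.58 -0.53  0.78 -0.06] cost 8.7
```

View pics/tt5.png

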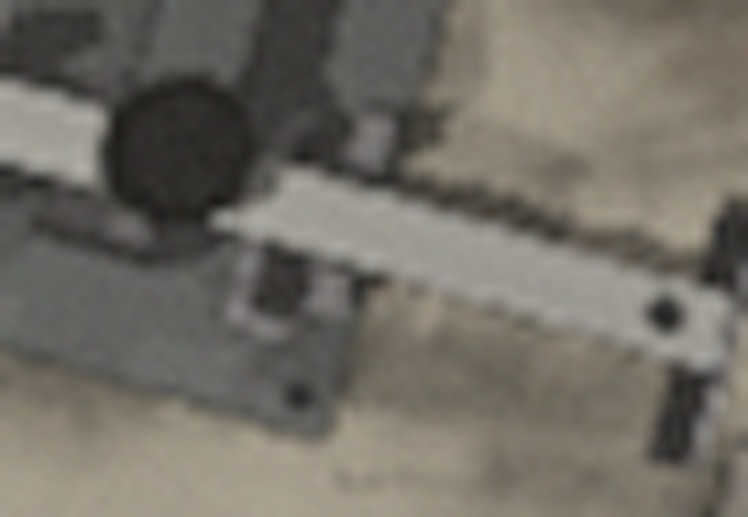

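View pics/scfull.png

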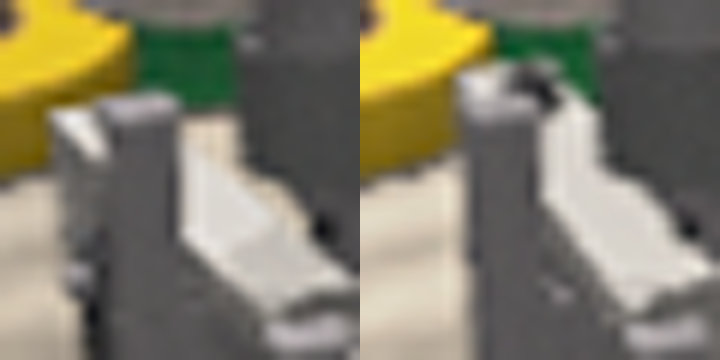

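```bash
python3 - <<'E'
from fit import *
acc=[];
c=robot.capture("scene")
ims=[np.load(f"pics/{n}.npy").astype(float) for n in("u3","u4")]+[c["image"].astype(float)]
m=np.mean(ims,0).astype(np.uint8)
cv2.imwrite("pics/fs.png",cv2.resize(m[205:300,228:308],None,fx=9,fy=9,interpolation=cv2.INTER_CUBIC)[:600])
cv2.imwrite("pics/fs2.png",cv2.resize(m[262:312,225:318],None,fx=8,fy=8,interpolation=cv2.INTER_CUBIC))
ct=robot.capture("top")
cv2.imwrite("pics/ft.png",cv2.resize(ct["image"][155:230,210:310],None,fx=8,fy=8,interpolation=cv2.INTER_CUBIC))
E
```

```text
(no output)
```

View pics/fs.png

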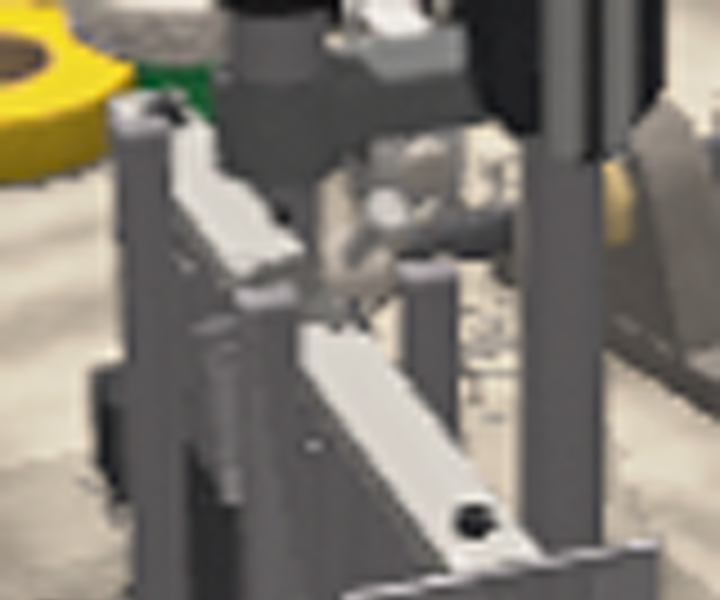

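View pics/fs2.png

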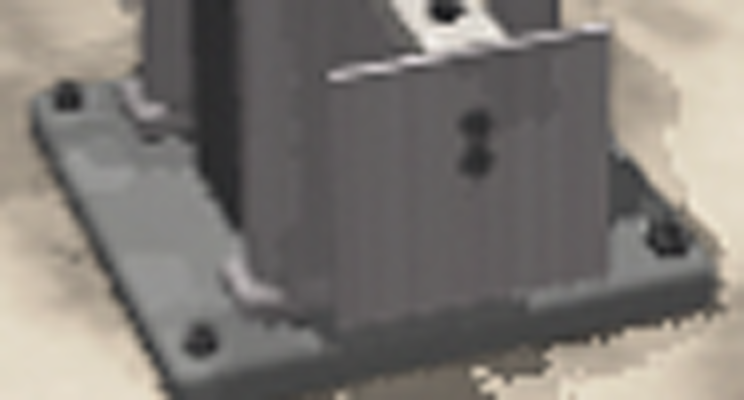

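View pics/ft.png

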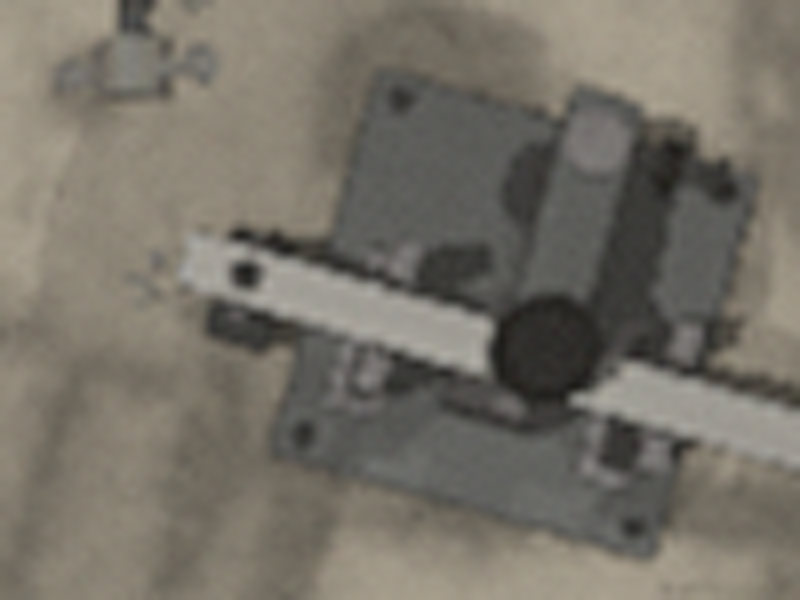

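```bash
cat > fit2.py <<'E'
from h import *
def Z(k,ox,oy): return lambda u,v:(np.array([u,v])+.5)/k-.5+[ox,oy]
def projc(c,P,e):
    c=dict(c);E=c["extrinsics"].copy();E[:3,:3]=E[:3,:3]@R.from_rotvec(e[:3]/1000).as_matrix();E[:3,3]=E[:3,3]+e[3:];c["extrinsics"]=E
    return proj(c,P)
A=Z(9,228,205);B=Z(8,225,262);C=Z(8,210,155);T_=Z(11,262,185);S_=Z(6.5,232,212)
SC=dict(nl=A(268,292),nr=A(428,270),fl=A(140,118),b3=B(67,97),b2=B(200,340),b1=B(666,237))
TP=dict(b0=C(401,98),b1=C(720,183),b2=C(633,527),b3=C(302,432),cap=C(546,348))
def fit2(states,ct,cs,fixed0=0.159,pr=True):
    # states: list of (th_fixed or None, dict scene, dict top)
    n=len(states)
    def unpack(q): return q[:3],q[3:9],q[9:15],q[15:18],q[18:22],q[22:].reshape(n,4)
    def res(q):
        o,es,et,bb,ap,st=unpack(q)
        O_=np.array([468.5+o[0],.5+o[1],0]);S3=R.from_euler('z',YAW+o[2]/100).as_matrix()
        W=lambda p:O_+S3@np.array(p,float)
        xc,bx,by=bb
        P=dict(nl=W([-15.5,-40,131]),nr=W([15.5,-40,131]),fl=W([-15.5,40,131]),cap=W([0,0,192]),
          b0=W([xc+bx,by,13]),b1=W([xc+bx,-by,13]),b2=W([xc-bx,-by,13]),b3=W([xc-bx,by,13]))
        r=[]
        for k,v in SC.items(): r+=list((projc(cs,P[k],es)[0]-v)/.3)
        for k,v in TP.items(): r+=list((projc(ct,P[k],et)[0]-v)/.3)
        r+=list(es[:3]/3)+list(es[3:]/2)+list(et[:3]/3)+list(et[3:]/2)+[(bx-52)/3,(by-52)/3]
        yn,yf,z1,z2=ap
        for (thf,fs,ft),(s,t,x,p) in zip(states,st):
            th=thf if thf is not None else t/100; p=p/100
            if thf is not None: r.append(t)
            def Pa(xa,ya,za):
                xx=xa*np.cos(p)-ya*np.sin(p)+x; yy=xa*np.sin(p)+ya*np.cos(p)+s
                return W([xx,yy*np.cos(th)+za*np.sin(th),105-yy*np.sin(th)+za*np.cos(th)])
            Q=dict(hn=Pa(0,yn,8),hf=Pa(0,yf,8),s1=Pa(0,-113,z1),s2=Pa(0,-113,z2),tl=Pa(-28,-113,8),tr=Pa(28,-113,8),bl=Pa(-28,-113,-48),br=Pa(28,-113,-48))
            for k,v in fs.items(): r+=list((projc(cs,Q[k],es)[0]-v)/(.25 if k in("hn","s1","s2") else .4))
            for k,v in ft.items(): r+=list((projc(ct,Q[k],et)[0]-v)/.25)
            r+=[x/1.,p*100/1.5]
        return np.array(r)
    q0=np.r_[np.zeros(15),18,52,52,-96,96,-7,-15,np.tile([-10,2,0,0],n)]
    for i in range(n):
        if states[i][0] is not None:q0[22+4*i]=12;
    o=least_squares(res,q0);Cv=np.linalg.inv(o.jac.T@o.jac);_,es,et,bb,ap,st=unpack(o.x)
    if pr:
        print("cost %.1f n %d"%(o.cost,len(o.fun)),"stand",o.x[:3].round(2),"es",es.round(1),"et",et.round(1),"ap",ap.round(1),bb.round(1))
        for i in range(n): print("s %.2f th %.4f x %.1f yaw100 %.1f  sd_th %.4f"%(st[i,0],st[i,1]/100,*st[i,2:],np.sqrt(Cv[23+4*i,23+4*i])/100))
    return o
s0=(0.159,dict(hn=S_(282,243),s1=S_(313,328),s2=S_(315,359),tl=S_(200,283),tr=S_(412,247)),dict(hn=T_(551,275),hf=Z(5.6,205,145)(145,237)))
sA=(None,dict(hn=S_(318,324),s1=S_(343,417),s2=S_(343,449),tl=S_(222,381),tr=S_(450,342)),dict(hn=T_(662,313)))
sB=(None,dict(hn=S_(322,377),s1=S_(344,473),s2=S_(343,502),tl=S_(228,440),tr=S_(454,400)),dict(hn=T_(671,319)))
sN=(None,dict(hn=A(475,520),hf=A(172,107),s1=B(477,125),s2=B(477,160),tl=B(333,76),tr=B(606,30),br=B(606,275),bl=B(333,325)),dict(hn=T_(666,314),hf=C(245,272)))
if __name__=="__main__":
    ct,cs=robot.capture("top"),robot.capture("scene")
    fit2([s0,sA,sB,sN],ct,cs)
    fit2([sN],ct,cs)
E
python3 fit2.py
```

```text
cost 50.7 n 103 stand [ 1.07  3.55 -0.37] es [ 0.6  0.8 -2.5 -1.  -1.2  1.1] et [-0.5 -2.2 -0.3  1.   1.2 -1.3] ap [-96.1  92.1  -7.8 -15.9] [18.5 54.2 52.1]
s 11.54 th 0.0000 x 0.3 yaw100 -0.2  sd_th 0.0100
s -11.56 th 0.0389 x 0.1 yaw100 -1.2  sd_th 0.0038
s -15.05 th -0.0685 x -0.1 yaw100 -1.5  sd_th 0.0042
s -11.41 th 0.0231 x 0.7 yaw100 -2.0  sd_th 0.0033
cost 30.6 n 58 stand [ 0.38  2.57 -0.24] es [-0.8  0.5 -2.8 -0.5 -0.7  1.5] et [-0.8 -1.6  0.5  0.5  0.7 -1. ] ap [-97.1  91.8  -8.4 -16.1] [18.5 54.2 52.1]
s -10.83 th 0.0266 x 0.7 yaw100 -2.1  sd_th 0.0045
```

```bash
python3 -m pendant '0 0 0 1 0 -25 255;0 0 0 1 -45 -5 255;0 0 0 1 -47 0 255;0 0 0 1 -47 0 255;0 0 0 0 -47 0 255'; python3 -c "
from h import *
stat([0,130,200])"
```

```text
time_s: 23.55
eef_pos: [476.6, 33.7, 250.9]
tcp_rot: [-3.111, 0.392, -0.022]
contact_force: [1.0, -0.4, -0.0]
width: -0.0
t 23.55 tcp_stand [-2.000e-01  3.420e+01  2.509e+02] F_stand [ 1.05 -0.14 -0.03] w -0.0 toolx-ang rel stand -0.006 tilt [ 0.015  0.004 -1.   ]
tool delta [ -1.  -95.4  51.6]
```

```bash
python3 -m pendant '0 0 0 0 -47 0 255;0 0 0 0 -46 20 255;0 0 0 0 0 46 255;0 0 0 0 0 46 255;0 0 0 0 0 40 255'; python3 -c "
from h import *
stat([0.3,110.5,90.2])
c=robot.capture('scene');track(c['image'],c)"
```

```text
time_s: 24.05
eef_pos: [508.6, 135.6, 101.8]
tcp_rot: [-3.106, 0.378, -0.045]
contact_force: [1.0, 0.3, -0.3]
width: 0.1
t 24.05 tcp_stand [  6.1 140.8 101.8] F_stand [ 0.85  0.54 -0.26] w 0.1 toolx-ang rel stand 0.003 tilt [ 0.03   0.009 -1.   ]
tool delta [-6.2 30.4 11. ]
match 0.926 d [ 5.08 15.02] slide(arm origin y) -10.3  tilt 0.014 ref px [281.2 264.1]
```

```bash
python3 -m pendant '0 0 0 -3 8 6 255;0 0 0 -2 7 3 255;0 0 0 0 5 0 255;0 0 0 0 2 0 255;0 0 0 0 0 0 255'; python3 -c "
from h import *
stat([0.3,110.5,90.2])"
```

```text
time_s: 24.6
eef_pos: [495.0, 113.1, 87.7]
tcp_rot: [-3.11, 0.38, -0.03]
contact_force: [0.5, 0.2, -0.2]
width: 0.1
t 24.60 tcp_stand [ -1.6 115.7  87.7] F_stand [ 0.41  0.27 -0.19] w 0.1 toolx-ang rel stand 0.002 tilt [ 0.02   0.006 -1.   ]
tool delta [ 2.   5.2 -2.5]
```

```bash
python3 -m pendant '0 0 0 1 2 -1 255;0 0 0 0 1 0 255;0 0 0 0 0 0 255;0 0 0 0 0 0 255;0 0 0 0 0 0 255'; python3 -c "
from h import *
stat([0.3,110.5,90.2])
c=robot.capture('scene');track(c['image'],c)"
```

```text
time_s: 25.1
eef_pos: [497.1, 110.1, 91.2]
tcp_rot: [-3.108, 0.38, -0.036]
contact_force: [0.9, 0.0, -0.7]
width: -0.1
t 25.10 tcp_stand [  1.2 113.3  91.2] F_stand [ 0.87  0.26 -0.68] w -0.1 toolx-ang rel stand 0.002 tilt [ 0.024  0.008 -1.   ]
tool delta [-0.9  2.8  0.9]
match 0.921 d [ 5.04 15.06] slide(arm origin y) -10.2  tilt 0.013 ref px [281.2 264.1]
```

```bash
python3 -m pendant '0 0 0 0 1 0 255;0 0 0 0 1 0 255;0 0 0 0 0.8 0 255;0 0 0 0 0 0 255;0 0 0 0 0 0 255'; python3 -c "
from h import *
stat([0.3,110.5,90.2])
c=robot.capture('scene');track(c['image'],c)"
```

```text
time_s: 25.65
eef_pos: [496.3, 107.6, 90.9]
tcp_rot: [-3.107, 0.379, -0.036]
contact_force: [-0.0, 1.0, -0.3]
width: -0.2
t 25.65 tcp_stand [  1.  110.6  90.9] F_stand [-0.29  0.98 -0.32] w -0.2 toolx-ang rel stand 0.002 tilt [ 0.024  0.008 -1.   ]
tool delta [-0.7  0.1  0.7]
match 0.918 d [ 5.1  15.24] slide(arm origin y) -10.4  tilt 0.011 ref px [281.2 264.1]
```

```bash
python3 -m pendant '0 0 0 0 0.7 0 255;0 0 0 0 0.6 0 255;0 0 0 0 0 0 255;0 0 0 0 0 0 255;0 0 0 0 0 0 255'; python3 -c "
from h import *
stat([0.3,109.5,90.2])
c=robot.capture('scene');track(c['image'],c)"
```

```text
time_s: 26.2
eef_pos: [496.2, 106.6, 91.0]
tcp_rot: [-3.107, 0.379, -0.036]
contact_force: [0.0, 0.5, 0.1]
width: 0.2
t 26.20 tcp_stand [  1.2 109.6  91. ] F_stand [-0.09  0.46  0.13] w 0.2 toolx-ang rel stand 0.002 tilt [ 0.024  0.009 -1.   ]
tool delta [-0.9  0.1  0.8]
match 0.922 d [ 5.17 15.69] slide(arm origin y) -10.8  tilt 0.006 ref px [281.2 264.1]
```

```bash
python3 -m pendant '0 0 0 0 -2 0 255;0 0 0 0 -5 0 255;0 0 0 0 -5 0 255;0 0 0 0 -3 0 255;0 0 0 0 0 0 255' >/dev/null; for i in 1 2 3 4 5; do python3 -c "
from h import *
snap2('v$i')";python3 -m pendant '0 0 0 0 0 0 255;0 0 0 0 0 0 255;0 0 0 0 0 0 255;0 0 0 0 0 0 255;0 0 0 0 0 0 255' >/dev/null;  done; python3 - <<'E'
from h import *
snap2('v6')
m=np.mean([np.load(f"pics/v{i}.npy").astype(float) for i in (5,6)],0).astype(np.uint8)
cv2.imwrite("pics/fs3.png",cv2.resize(m[205:300,228:308],None,fx=9,fy=9,interpolation=cv2.INTER_CUBIC)[:600])
cv2.imwrite("pics/fs4.png",cv2.resize(m[262:312,225:318],None,fx=8,fy=8,interpolation=cv2.INTER_CUBIC))
c=robot.capture("top");w=lambda i:cv2.resize(i[185:232,262:330],None,fx=11,fy=11,interpolation=cv2.INTER_CUBIC)
cv2.imwrite("pics/tt6.png",w(c["image"]))
E
```

```text
t 26.75 tcp_stand [  1.  125.6  91. ] F_stand [0.29 0.22 0.09] w 0.3 toolx-ang rel stand 0.002 tilt [ 0.024  0.008 -1.   ]
match 0.911 d [ 5.32 20.64] slide(arm origin y) -12.4  tilt -0.061 ref px [281.2 264.1]
t 27.30 tcp_stand [  0.8 125.1  91. ] F_stand [ 0.65 -0.02  0.13] w -0.3 toolx-ang rel stand 0.002 tilt [ 0.023  0.008 -1.   ]
match 0.912 d [ 5.28 17.57] slide(arm origin y) -11.5  tilt -0.018 ref px [281.2 264.1]
t 27.85 tcp_stand [  0.9 125.   91. ] F_stand [ 0.58 -0.12 -0.22] w -0.0 toolx-ang rel stand 0.002 tilt [ 0.024  0.008 -1.   ]
match 0.911 d [ 5.31 19.57] slide(arm origin y) -12.1  tilt -0.046 ref px [281.2 264.1]
t 28.40 tcp_stand [  0.9 125.   91. ] F_stand [-0.36 -0.41 -0.37] w -0.1 toolx-ang rel stand 0.002 tilt [ 0.024  0.008 -1.   ]
match 0.911 d [ 5.31 18.72] slide(arm origin y) -11.9  tilt -0.034 ref px [281.2 264.1]
t 28.95 tcp_stand [  0.8 125.   91. ] F_stand [-0.39 -0.27  0.07] w 0.2 toolx-ang rel stand 0.002 tilt [ 0.023  0.008 -1.   ]
match 0.911 d [ 5.29 18.71] slide(arm origin y) -11.8  tilt -0.034 ref px [281.2 264.1]
t 29.50 tcp_stand [  0.9 125.   91. ] F_stand [0.71 0.5  0.37] w 0.1 toolx-ang rel stand 0.002 tilt [ 0.024  0.007 -1.   ]
match 0.906 d [ 5.59 19.03] slide(arm origin y) -13.0  tilt -0.033 ref px [281.2 264.1]
```

View pics/fs3.png

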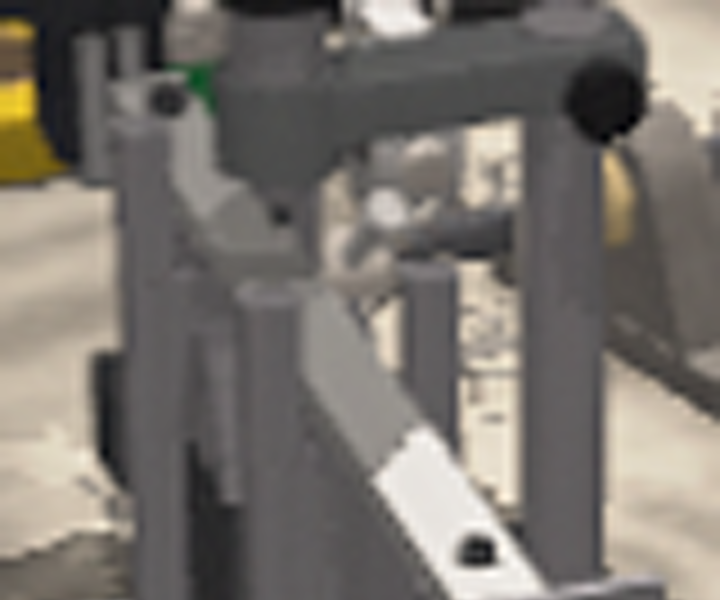

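View pics/fs4.png

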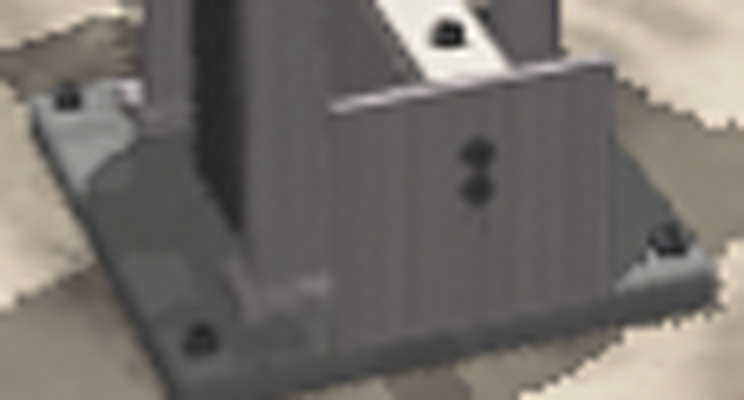

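View pics/tt6.png

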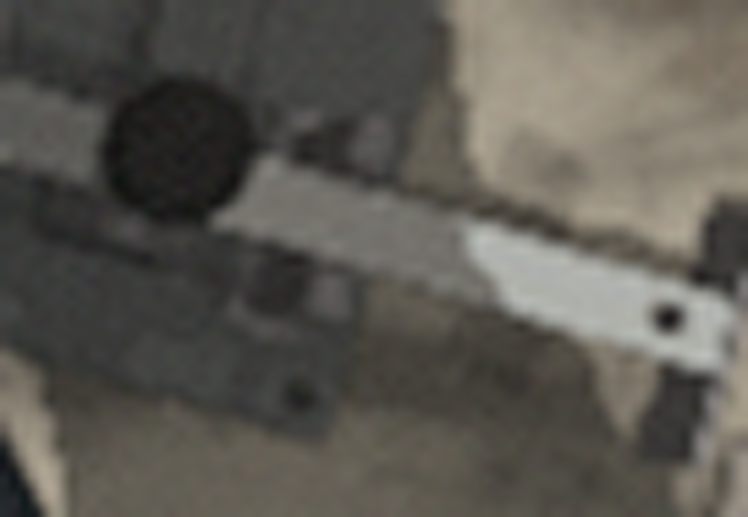

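```bash
cat > f3.py <<'E'
from fit2 import *
D=Z(9,228,205);G=Z(8,225,262)
sC=(None,dict(hn=D(478,550),hf=D(168,99),s1=G(478,153),s2=G(478,189),tl=G(335,105),tr=G(609,62)),dict(hn=T_(668,318)))
E
python3 - <<'E'
from f3 import *
ct,cs=robot.capture("top"),robot.capture("scene")
fit2([s0,sA,sB,sN,sC],ct,cs)
E
```

```text
cost 60.7 n 119 stand [ 1.06  3.42 -0.43] es [ 0.4  0.8 -2.8 -1.  -1.3  1.1] et [-0.5 -2.1 -0.2  1.   1.3 -1.3] ap [-95.9  92.5  -7.8 -15.9] [18.5 54.2 52.2]
s 11.38 th 0.0000 x 0.2 yaw100 -0.2  sd_th 0.0100
s -11.58 th 0.0383 x 0.1 yaw100 -1.2  sd_th 0.0037
s -15.08 th -0.0692 x -0.1 yaw100 -1.5  sd_th 0.0042
s -11.58 th 0.0232 x 0.7 yaw100 -2.0  sd_th 0.0033
s -13.22 th -0.0218 x 0.2 yaw100 -1.7  sd_th 0.0036
```

```bash
python3 -m pendant '0 0 0 0 8 0 255;0 0 0 0 4 0 255;0 0 0 0 1.5 0 255;0 0 0 0 0.5 0 255;0 0 0 0 0 0 255'; python3 -c "
from h import *
stat([0.9,109,91])
c=robot.capture('scene');track(c['image'],c)"
```

```text
time_s: 30.2
eef_pos: [495.9, 106.5, 90.8]
tcp_rot: [-3.108, 0.38, -0.035]
contact_force: [-0.2, 0.7, 0.5]
width: -0.1
t 30.20 tcp_stand [  0.8 109.5  90.8] F_stand [-0.33  0.68  0.49] w -0.1 toolx-ang rel stand 0.001 tilt [ 0.024  0.008 -1.   ]
tool delta [ 0.1  0.5 -0.2]
match 0.910 d [ 5.24 18.7 ] slide(arm origin y) -11.6  tilt -0.035 ref px [281.2 264.1]
```

```bash
python3 -m pendant '0 0 0 0 0.8 0 255;0 0 0 0 0.4 0 255;0 0 0 0 0 0 255;0 0 0 0 -4 0 255;0 0 0 0 -6 0 255'; for i in 1 2 3 ; do python3 -c "
from h import *
snap2('x$i')";python3 -m pendant '0 0 0 0 0 0 255;0 0 0 0 0 0 255;0 0 0 0 0 0 255;0 0 0 0 0 0 255;0 0 0 0 0 0 255' >/dev/null;  done;python3 -c "
from h import *
snap2('x4')"
```

```text
time_s: 30.75
eef_pos: [498.1, 115.4, 91.0]
tcp_rot: [-3.108, 0.381, -0.035]
contact_force: [0.1, 0.2, 0.5]
width: 0.2
t 30.75 tcp_stand [  0.9 118.7  91. ] F_stand [0.09 0.21 0.54] w 0.2 toolx-ang rel stand 0.001 tilt [ 0.024  0.008 -1.   ]
match 0.909 d [ 5.5  19.95] slide(arm origin y) -12.9  tilt -0.047 ref px [281.2 264.1]
t 31.30 tcp_stand [  0.9 120.1  90.9] F_stand [-0.04  0.29  0.48] w -0.3 toolx-ang rel stand 0.003 tilt [ 0.024  0.008 -1.   ]
match 0.905 d [ 5.44 21.64] slide(arm origin y) -13.1  tilt -0.072 ref px [281.2 264.1]
t 31.85 tcp_stand [  0.9 119.9  90.9] F_stand [ 0.16 -0.48 -0.57] w -0.0 toolx-ang rel stand 0.002 tilt [ 0.024  0.008 -1.   ]
match 0.913 d [ 5.62 20.76] slide(arm origin y) -13.5  tilt -0.056 ref px [281.2 264.1]
t 32.40 tcp_stand [  0.9 119.9  90.9] F_stand [-0.22  0.14 -0.91] w 0.2 toolx-ang rel stand 0.002 tilt [ 0.024  0.008 -1.   ]
match 0.901 d [ 5.52 21.18] slide(arm origin y) -13.3  tilt -0.064 ref px [281.2 264.1]
```

```bash
python3 -m pendant '0 0 0 0 0 -49 255;0 0 0 0 0 -49 255;0 0 0 0 0 -49 255;0 0 0 0 45 -8 255;0 0 0 0 45 0 255' >/dev/null; python3 -m pendant '0 0 0 0 47 0 255;0 0 0 0 47 0 255;0 0 0 0 47 0 255;0 0 0 0 37 15 255;0 0 0 0 0 40 255';python3 -c "
from h import *
stat([0,-147,96])
c=robot.capture('scene');track(c['image'],c)"
```

```text
time_s: 33.45
eef_pos: [434.0, -153.8, 197.8]
tcp_rot: [-3.113, 0.37, -0.056]
contact_force: [0.8, 0.0, -0.9]
width: -0.3
t 33.45 tcp_stand [   3.9 -158.   197.8] F_stand [ 0.77  0.23 -0.92] w -0.3 toolx-ang rel stand 0.008 tilt [ 0.036  0.002 -0.999]
tool delta [ -7.4 -10.  101.8]
match 0.890 d [ 5.53 20.96] slide(arm origin y) -13.3  tilt -0.061 ref px [281.2 264.1]
```

```bash
python3 -m pendant '0 -0.015 0 -3 -3 34 255;0 0 0 -1 -2 34 255;0 0 0 0 0 30 255;0 0 0 0 0 4 255;0 0 0 0 0 0 255'; python3 -c "
from h import *
stat([0,-139,96])"
```

```text
time_s: 34.0
eef_pos: [428.7, -143.1, 86.8]
tcp_rot: [-3.107, 0.37, -0.012]
contact_force: [0.0, 0.5, 0.7]
width: 0.1
t 34.00 tcp_stand [  -3.8 -149.    86.8] F_stand [-0.09  0.45  0.66] w 0.1 toolx-ang rel stand 0.008 tilt [ 0.009  0.011 -1.   ]
tool delta [  3.9 -10.1  -9. ]
```

```bash
python3 -m pendant '0 0 0 1 -5 -4 255;0 0 0 1 -4 -2 255;0 0 0 0 -1 0 255;0 0 0 0 0 0 255;0 0 0 0 0 0 255'; python3 -c "
from h import *
stat([0,-135.2,96])"
```

```text
time_s: 34.5
eef_pos: [436.9, -133.4, 99.2]
tcp_rot: [-3.109, 0.367, -0.024]
contact_force: [-0.3, 0.5, -0.8]
width: 0.1
t 34.50 tcp_stand [   1.8 -137.5   99.2] F_stand [-0.39  0.44 -0.75] w 0.1 toolx-ang rel stand 0.010 tilt [ 0.017  0.009 -1.   ]
tool delta [-1.8 -2.3  3.2]
```

```bash
python3 -m pendant '0 0 0 0 -0.8 1 255;0 0 0 0 -0.8 0.5 255;0 0 0 0 -0.5 0 255;0 0 0 0 0 0 255;0 0 0 0 0 0 255'; python3 -c "
from h import *
stat([0,-135.2,96])"
```

```text
time_s: 35.0
eef_pos: [437.1, -131.8, 97.7]
tcp_rot: [-3.11, 0.369, -0.024]
contact_force: [0.4, -0.1, 1.2]
width: -0.0
t 35.00 tcp_stand [   1.7 -135.9   97.7] F_stand [ 0.38 -0.03  1.23] w -0.0 toolx-ang rel stand 0.009 tilt [ 0.016  0.008 -1.   ]
tool delta [-1.7 -0.7  1.7]
```

```bash
python3 -m pendant '0 0 0 0 -0.6 0 255;0 0 0 0 -0.1 0 255;0 0 0 0 0 0 255;0 0 0 0 0 0 255;0 0 0 0 0 0 255'; python3 -c "
from h import *
stat([0,-135.2,96])"
```

```text
time_s: 35.5
eef_pos: [437.2, -131.3, 97.5]
tcp_rot: [-3.11, 0.369, -0.023]
contact_force: [0.3, -1.3, 0.5]
width: -0.1
t 35.50 tcp_stand [   1.6 -135.4   97.5] F_stand [ 0.58 -1.17  0.45] w -0.1 toolx-ang rel stand 0.009 tilt [ 0.016  0.008 -1.   ]
tool delta [-1.6 -0.2  1.5]
```

```bash
python3 -m pendant '0 0 0 0 -0.2 0 255;0 0 0 0 8 0 255;0 0 0 0 6 0 255;0 0 0 0 0 -40 255;0 0 0 0 0 -45 255'>/dev/null; python3 -m pendant '0 0 0 0 0 -35 255;0 0 0 0 0 0 255;0 0 0 0 0 0 255;0 0 0 0 0 0 255;0 0 0 0 0 0 255'>/dev/null;for i in 1 2 3 ; do python3 -c "
from h import *
snap2('y$i')";python3 -m pendant '0 0 0 0 0 0 255;0 0 0 0 0 0 255;0 0 0 0 0 0 255;0 0 0 0 0 0 255;0 0 0 0 0 0 255' >/dev/null;  done;python3 - <<'E'
from h import *
snap2('y4')
m=np.mean([np.load(f"pics/y{i}.npy").astype(float) for i in (4,)],0).astype(np.uint8)
cv2.imwrite("pics/fs5.png",cv2.resize(m[205:300,228:308],None,fx=9,fy=9,interpolation=cv2.INTER_CUBIC)[:600])
cv2.imwrite("pics/fs6.png",cv2.resize(m[262:312,225:318],None,fx=8,fy=8,interpolation=cv2.INTER_CUBIC))
c=robot.capture("top")
cv2.imwrite("pics/ft2.png",cv2.resize(c["image"][170:230,225:330],None,fx=7,fy=7,interpolation=cv2.INTER_CUBIC))
E
```

```text
t 36.50 tcp_stand [  -1.7 -153.7  219.6] F_stand [ 0.13  0.41 -0.65] w -0.0 toolx-ang rel stand 0.007 tilt [ 0.012  0.011 -1.   ]
match 0.891 d [ 4.75 18.36] slide(arm origin y) -9.7  tilt -0.040 ref px [281.2 264.1]
t 37.05 tcp_stand [  -2.9 -153.4  217.3] F_stand [0.7  0.27 0.51] w -0.0 toolx-ang rel stand 0.008 tilt [ 0.008  0.013 -1.   ]
match 0.901 d [ 4.6  15.62] slide(arm origin y) -8.6  tilt -0.004 ref px [281.2 264.1]
t 37.60 tcp_stand [  -2.8 -153.4  217.5] F_stand [-0.26  0.26  0.1 ] w 0.0 toolx-ang rel stand 0.008 tilt [ 0.008  0.012 -1.   ]
match 0.899 d [ 4.8  17.85] slide(arm origin y) -9.8  tilt -0.032 ref px [281.2 264.1]
t 38.15 tcp_stand [  -2.8 -153.4  217.5] F_stand [-0.72 -0.16 -0.39] w 0.1 toolx-ang rel stand 0.008 tilt [ 0.008  0.012 -1.   ]
match 0.898 d [ 4.58 16.51] slide(arm origin y) -8.6  tilt -0.017 ref px [281.2 264.1]
```

```bash
python3 -m pendant '0 0 0 0 0 0 255;0 0 0 0 0 0 255;0 0 0 0 0 0 255;0 0 0 0 0 0 255;0 0 0 0 0 0 255'>/dev/null;python3 - <<'E'
from h import *
snap2('y5')
m=np.load("pics/y5.npy")
cv2.imwrite("pics/fs5.png",cv2.resize(m[205:300,228:308],None,fx=9,fy=9,interpolation=cv2.INTER_CUBIC)[:600])
cv2.imwrite("pics/fs6.png",cv2.resize(m[262:312,225:318],None,fx=8,fy=8,interpolation=cv2.INTER_CUBIC))
c=robot.capture("top")
cv2.imwrite("pics/ft2.png",cv2.resize(c["image"][170:230,225:330],None,fx=7,fy=7,interpolation=cv2.INTER_CUBIC))
E
```

```text
t 38.75 tcp_stand [  -2.8 -153.4  217.5] F_stand [ 0.6  -1.01  0.28] w 0.2 toolx-ang rel stand 0.008 tilt [ 0.008  0.012 -1.   ]
match 0.909 d [ 4.86 16.82] slide(arm origin y) -9.8  tilt -0.016 ref px [281.2 264.1]
```

View pics/fs5.png

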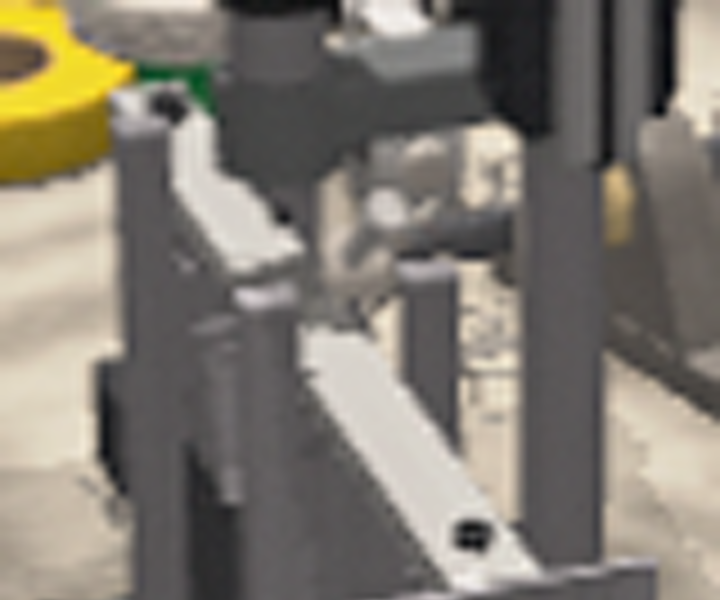

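View pics/fs6.png

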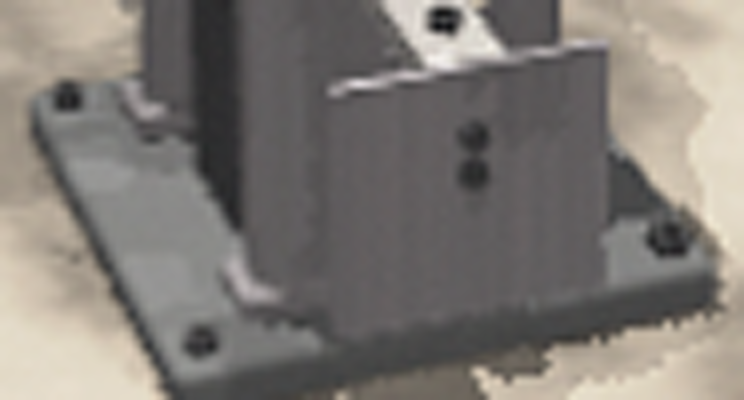

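View pics/ft2.png

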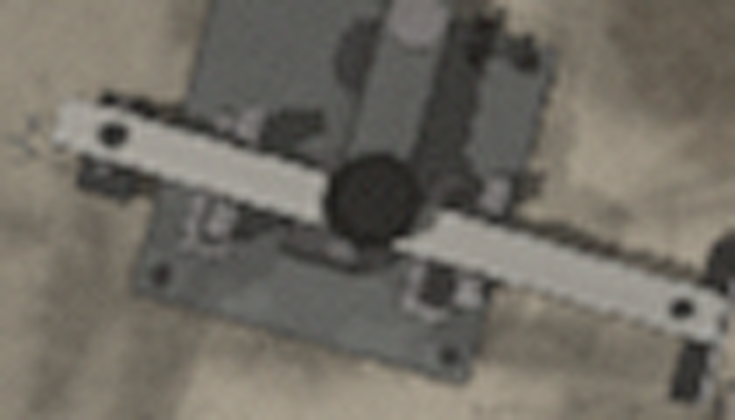

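```bash
cat > f4.py <<'E'
from f3 import *
H=Z(7,225,170)
sD=(None,dict(hn=A(473,535),hf=A(168,104),s1=B(474,137),s2=B(474,174),tl=B(332,91),tr=B(606,45),br=B(606,288),bl=B(332,340)),dict(hn=H(683,307),hf=H(113,134)))
E
python3 - <<'E'
from f4 import *
ct,cs=robot.capture("top"),robot.capture("scene")
fit2([s0,sA,sB,sN,sC,sD],ct,cs)
fit2([sD],ct,cs)
track(cs["image"],cs)
# level-prediction from wrist: save
s=robot.sense();c=robot.capture("wrist");cv2.imwrite("pics/w20.png",c["image"])
E
```

```text
cost 69.1 n 141 stand [ 1.13  3.23 -0.49] es [ 0.1  1.  -3.3 -1.1 -1.4  1.3] et [-0.4 -1.9 -0.1  1.1  1.4 -1.4] ap [-95.9  92.5  -7.8 -15.9] [18.5 54.2 52.2]
s 11.39 th 0.0000 x 0.3 yaw100 -0.2  sd_th 0.0100
s -11.49 th 0.0374 x 0.1 yaw100 -1.1  sd_th 0.0037
s -15.01 th -0.0702 x -0.0 yaw100 -1.4  sd_th 0.0041
s -11.54 th 0.0226 x 0.7 yaw100 -1.9  sd_th 0.0032
s -13.20 th -0.0224 x 0.2 yaw100 -1.6  sd_th 0.0036
s -12.44 th 0.0026 x 0.1 yaw100 -2.1  sd_th 0.0033
cost 22.8 n 58 stand [ 0.3   2.23 -0.25] es [-1.   0.7 -2.1 -0.3 -0.6  1.5] et [-0.8 -1.4  0.3  0.3  0.6 -0.8] ap [-96.5  92.   -7.7 -15.9] [18.4 54.1 52.1]
s -12.10 th 0.0070 x 0.1 yaw100 -2.3  sd_th 0.0045
match 0.897 d [ 4.6  16.56] slide(arm origin y) -8.7  tilt -0.018 ref px [281.2 264.1]
```

```bash
python3 -m pendant '0 0 0 1 0 -10 255;0 0 0 1 -45 0 255;0 0 0 0 -45 0 255;0 0 0 0 -40 0 255;0 0 0 0 -18 0 255'; python3 -c "
from h import *
stat([0,1.5,203])"
```

```text
time_s: 39.5
eef_pos: [467.6, -3.4, 233.2]
tcp_rot: [-3.105, 0.384, -0.016]
contact_force: [0.8, -0.4, 0.7]
width: -0.3
t 39.50 tcp_stand [ 1.000e-01 -4.000e+00  2.332e+02] F_stand [ 0.88 -0.18  0.66] w -0.3 toolx-ang rel stand -0.001 tilt [ 0.012  0.012 -1.   ]
tool delta [-0.3 -5.1 30.3]
```

```bash
python3 -m pendant '0 0 0 0 -3 10 255;0 0 0 0 -2 8 255;0 0 0 0 0 5 255;0 0 0 0 0 2 255;0 0 0 0 0 0 255'; python3 - <<'E'
from h import *
stat([0,1.5,203])
c=robot.capture('scene');track(c['image'],c);cv2.imwrite("pics/cap.png",cv2.resize(c["image"][140:310,210:340],None,fx=3.5,fy=3.5))
E
```

```text
time_s: 40.0
eef_pos: [469.4, 2.2, 207.3]
tcp_rot: [-3.106, 0.381, -0.016]
contact_force: [0.7, 0.0, -0.1]
width: 0.0
t 40.00 tcp_stand [  0.5   1.9 207.3] F_stand [ 0.63  0.21 -0.09] w 0.0 toolx-ang rel stand 0.001 tilt [ 0.012  0.011 -1.   ]
tool delta [-0.5  0.4  4.3]
match 0.865 d [ 4.7 16.7] slide(arm origin y) -9.1  tilt -0.018 ref px [281.2 264.1]
```

View pics/cap.png

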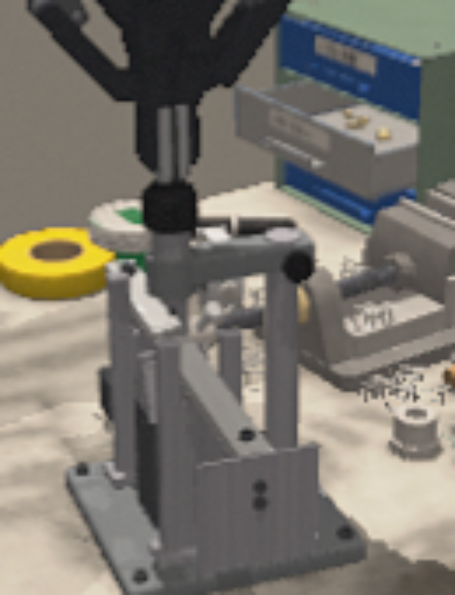

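```bash
python3 -m pendant '0 0 0 0 0 3 255;0 0 0 0 0 3 255;0 0 0 0 0 2 255;0 0 0 0 0 2 255;0 0 0 0 0 1 255'; python3 -c "
from h import *
stat([0,1.5,193])"
```

```text
time_s: 40.55
eef_pos: [469.8, 1.4, 196.9]
tcp_rot: [-3.104, 0.384, -0.019]
contact_force: [-1.4, 1.3, 5.6]
width: -0.1
t 40.55 tcp_stand [  1.    1.2 196.9] F_stand [-1.67  0.87  5.64] w -0.1 toolx-ang rel stand -0.001 tilt [ 0.014  0.012 -1.   ]
tool delta [-1.1 -0.3  3.9]
```

```bash
python3 -m pendant '0 0 0 0 0 1 255;0 0 0 0 0 1 255;0 0 0 0 0 0.7 255;0 0 0 0 0 0.5 255;0 0 0 0 0 0.3 255'; python3 -c "
from h import *
stat([0,1.5,193])"
```

```text
time_s: 41.05
eef_pos: [469.8, 1.4, 193.7]
tcp_rot: [-3.105, 0.383, -0.02]
contact_force: [-3.2, 1.5, 5.4]
width: 0.1
t 41.05 tcp_stand [  1.    1.2 193.7] F_stand [-3.42  0.7   5.37] w 0.1 toolx-ang rel stand -0.001 tilt [ 0.014  0.012 -1.   ]
tool delta [-1.  -0.3  0.7]
```

```bash
python3 -m pendant '0 0 0 0 0 0.3 255;0 0 0 0 0 0.3 255;0 0 0 0 0 0.3 255;0 0 0 0 0 0.3 255;0 0 0 0 0 0.2 255'; python3 -c "
from h import *
stat([0,1.5,193])"
```

```text
time_s: 41.55
eef_pos: [469.8, 1.4, 192.7]
tcp_rot: [-3.105, 0.383, -0.021]
contact_force: [-2.0, 0.7, 7.0]
width: 0.2
t 41.55 tcp_stand [  1.    1.2 192.7] F_stand [-2.05  0.17  7.02] w 0.2 toolx-ang rel stand -0.001 tilt [ 0.015  0.011 -1.   ]
tool delta [-1.  -0.3 -0.3]
```

```bash
python3 -m pendant '0 0 0 0 0 0.2 255;0 0 0 0 0 0.2 255;0 0 0 0 0 0.2 255;0 0 0 0 0 0.2 255;0 0 0 0 0 0.2 255'; python3 -c "
from h import *
stat([0,1.5,193])"
```

```text
time_s: 42.05
eef_pos: [469.8, 1.4, 192.7]
tcp_rot: [-3.105, 0.383, -0.022]
contact_force: [-1.6, -0.0, 7.1]
width: -0.1
t 42.05 tcp_stand [  1.    1.2 192.7] F_stand [-1.5  -0.4   7.06] w -0.1 toolx-ang rel stand -0.001 tilt [ 0.016  0.011 -1.   ]
tool delta [-1.  -0.3 -0.4]
```

```bash
python3 -m pendant '0 0 0 0 0 0.4 255;0 0 0 0 0 0.5 255;0 0 0 0 0 0.5 255;0 0 0 0 0 0.5 255;0 0 0 0 0 0.5 255'; python3 -c "
from h import *
stat([0,1.5,193])"
```

```text
time_s: 42.55
eef_pos: [469.8, 1.4, 192.2]
tcp_rot: [-3.105, 0.383, -0.025]
contact_force: [-3.1, 0.6, 10.5]
width: -0.1
t 42.55 tcp_stand [  1.    1.2 192.2] F_stand [-3.14 -0.15 10.49] w -0.1 toolx-ang rel stand -0.000 tilt [ 0.018  0.011 -1.   ]
tool delta [-1.  -0.4 -0.8]
```

```bash
python3 -m pendant '0 0 0 0 0 0.7 255;0 0 0 0 0 0.7 255;0 0 0 0 0 0.8 255;0 0 0 0 0 0.8 255;0 0 0 0 0 0.8 255'; python3 -c "
from h import *
stat([0,1.5,193])"
```

```text
time_s: 43.05
eef_pos: [469.8, 1.4, 191.9]
tcp_rot: [-3.105, 0.382, -0.031]
contact_force: [-4.7, 0.9, 13.5]
width: -0.2
t 43.05 tcp_stand [  1.    1.2 191.9] F_stand [-4.76 -0.22 13.48] w -0.2 toolx-ang rel stand -0.000 tilt [ 0.021  0.01  -1.   ]
tool delta [-1.  -0.3 -1.1]
```

```bash
python3 -m pendant '0 0 0 -0.2 0 1 255;0 0 0 -0.2 0 1.1 255;0 0 0 -0.2 0 1.1 255;0 0 0 -0.2 0 1.1 255;0 0 0 -0.2 0 1.1 255'; python3 -c "
from h import *
stat([0,1.5,193])"
```

```text
time_s: 43.55
eef_pos: [469.7, 1.4, 191.7]
tcp_rot: [-3.105, 0.383, -0.041]
contact_force: [-5.3, -0.0, 16.1]
width: 0.0
t 43.55 tcp_stand [  0.9   1.2 191.7] F_stand [-5.14 -1.33 16.11] w 0.0 toolx-ang rel stand -0.000 tilt [ 0.028  0.009 -1.   ]
tool delta [-0.9 -0.3 -1.3]
```

```bash
python3 -m pendant '0 0 0 -0.3 0 1.2 255;0 0 0 -0.3 0 1.2 255;0 0 0 -0.3 0 1.2 255;0 0 0 -0.3 0 1.2 255;0 0 0 -0.3 0 1.2 255'; python3 -c "
from h import *
stat([0,1.5,193])"
```

```text
time_s: 44.05
eef_pos: [469.6, 1.4, 191.7]
tcp_rot: [-3.105, 0.383, -0.054]
contact_force: [-5.9, 0.2, 17.3]
width: 0.3
t 44.05 tcp_stand [  0.8   1.2 191.7] F_stand [-5.74 -1.24 17.3 ] w 0.3 toolx-ang rel stand -0.001 tilt [ 0.036  0.008 -0.999]
tool delta [-0.8 -0.4 -1.3]
```

```bash
python3 -m pendant '0 0 0 0 0 -1 255;0 0 0 0 0 -3 255;0 0 0 0 0 -6 255;0 0 0 0 0 -10 255;0 0 0 0 0 -20 255'>/dev/null; python3 -m pendant '0 0 0 0 0 -30 255;0 0 0 0 0 -30 255;0 0 0 0 0 0 255;0 0 0 0 0 0 255;0 0 0 0 0 0 255'>/dev/null; for i in 1 2 3 4 5; do python3 -c "
from h import *
snap2('z$i')";python3 -m pendant '0 0 0 0 0 0 255;0 0 0 0 0 0 255;0 0 0 0 0 0 255;0 0 0 0 0 0 255;0 0 0 0 0 0 255' >/dev/null;  done;python3 - <<'E'
from h import *
snap2('z6')
m=np.load("pics/z6.npy")
cv2.imwrite("pics/fs7.png",cv2.resize(m[205:300,228:308],None,fx=9,fy=9,interpolation=cv2.INTER_CUBIC)[:600])
cv2.imwrite("pics/fs8.png",cv2.resize(m[262:312,225:318],None,fx=8,fy=8,interpolation=cv2.INTER_CUBIC))
cv2.imwrite("pics/fz.png",cv2.resize(m[130:310,210:340],None,fx=3.3,fy=3.3))
E
```

```text
t 45.05 tcp_stand [ -2.7  -1.  296.9] F_stand [-0.27  0.04  0.39] w -0.1 toolx-ang rel stand -0.001 tilt [ 0.036  0.007 -0.999]
match 0.854 d [ 4.71 16.83] slide(arm origin y) -9.2  tilt -0.019 ref px [281.2 264.1]
t 45.60 tcp_stand [ -4.   -1.3 294.1] F_stand [ 0.51  0.06 -0.44] w 0.2 toolx-ang rel stand -0.001 tilt [ 0.03   0.007 -1.   ]
match 0.857 d [ 4.66 16.74] slide(arm origin y) -9.0  tilt -0.019 ref px [281.2 264.1]
t 46.15 tcp_stand [ -3.9  -1.3 294.2] F_stand [0.59 0.8  0.46] w 0.4 toolx-ang rel stand -0.001 tilt [ 0.03   0.007 -1.   ]
match 0.853 d [ 4.71 16.83] slide(arm origin y) -9.2  tilt -0.019 ref px [281.2 264.1]
t 46.70 tcp_stand [ -3.9  -1.3 294.3] F_stand [-0.7  -0.06 -0.44] w -0.3 toolx-ang rel stand -0.001 tilt [ 0.031  0.007 -1.   ]
match 0.855 d [ 4.66 16.79] slide(arm origin y) -9.0  tilt -0.020 ref px [281.2 264.1]
t 47.25 tcp_stand [ -3.9  -1.3 294.3] F_stand [ 0.47 -0.13 -0.81] w -0.4 toolx-ang rel stand -0.000 tilt [ 0.031  0.007 -1.   ]
match 0.856 d [ 4.69 16.79] slide(arm origin y) -9.1  tilt -0.019 ref px [281.2 264.1]
t 47.80 tcp_stand [ -3.9  -1.3 294.3] F_stand [-0.01  1.25  0.63] w 0.4 toolx-ang rel stand -0.001 tilt [ 0.031  0.007 -1.   ]
match 0.854 d [ 4.67 16.78] slide(arm origin y) -9.0  tilt -0.019 ref px [281.2 264.1]
```

View pics/fs7.png

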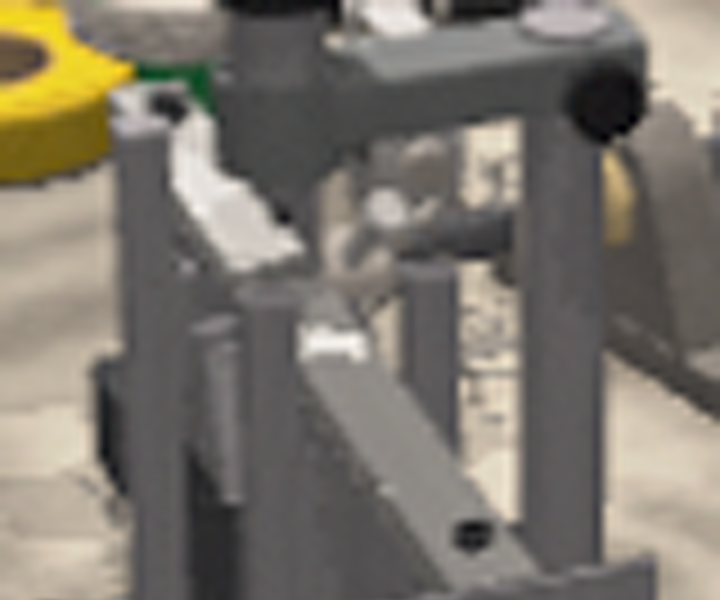

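View pics/fs8.png

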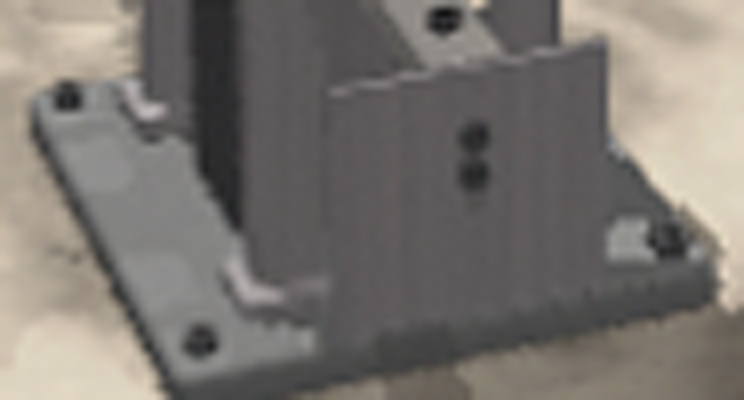

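View pics/fz.png

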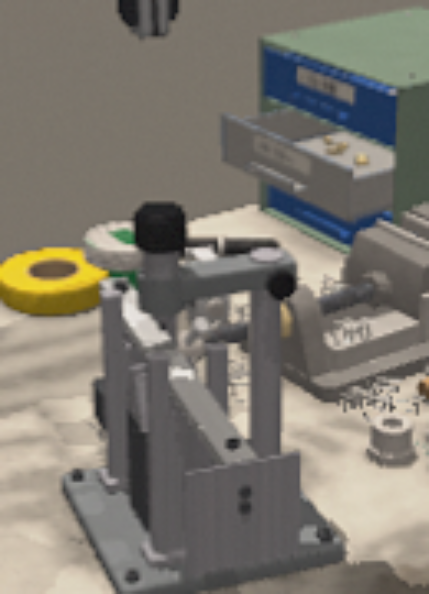

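```bash
python3 -c "
from h import *
print(robot.hand_in())"
```

```text
the job is handed in; nothing more can be done
None
```

I balanced the arm on the knife edge, pressed the punch, and handed the job in with the arm floating level. The clock read about 48 s of the 72 allowed.

- **Balancing:** I pushed the arm with the shut fingertips, first from the counterweight end, then back from the paddle. The first correction overshot, so two more rounds of small nudges followed.
- **Level check:** Before the press, the fit to the top and scene pictures put the tilt at about 0.003 to 0.007 rad, with an error of about 0.004. A simpler one-picture tracker read about -0.018 rad. It reads off by roughly that much on this arm, so I relied on the fit.
- **Press:** I raised the force on the cap in steps to 16 to 17 N and held it for about 0.7 s. I took the 8 to 15 N to mean the force reaching the arm. Less the 6 N spring, that was about 10 to 11 N. The picture cannot confirm the prick itself. A sideways force of 5 to 6 N also built up on the cap.
- **After the press:** In the last six pictures, over about 3 s, the tracker held steady at -0.019 to -0.020 rad, matching its value before the press. The punch looked back up and the hand was about 90 mm above the cap, touching nothing.

One thing disagreed with the description. The arm tilted gradually, by about 0.04 rad per mm, right through level, and I found no flat zone ±1.5 mm wide. I therefore aimed for zero tilt.

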